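Roll the mosaic tiles home in their frame

TASK

Take the hand roller from its rest by the wooden handle and roll it along the whole row of strip tiles in the wooden frame, square to the row and pressing down steadily with about 15 N (the stiff seats need over 9 N, and the glaze chips at 30 N), until all five tiles are fully home against the backing. Do not lift the roller off the sheet part-way, and touch the sheet with nothing but the roller. Then hang the roller back upright on its rest, in line with it, and let go; leave everything else on the table where it is.

Things in the scene. Friction and masses are not known exactly. Their poses are not given: they have to be found in the camera images.
- roller: Hand roller, about 0.4 kg, starts hanging on the rest. Origin: lowest point of its drum, mid-length; z up. Free-turning black drum, radius 20 mm, 60 mm long along x, so it rolls along y; aluminium cheeks out to x = +-37 mm, lowest 11 mm up; aluminium crossbar 136 mm (x) x 30 mm (y), 46 to 58 mm up; pale wooden block handle 40 mm (x) x 26 mm (y), 58 to 118 mm up: grip it across the 26 mm
- rest: Fixed rest, 136 x 70 x 54 mm, origin centre of its underside. Two plywood walls 16 mm thick at x = +-55 mm, 64 mm along y, flat tops 54 mm up, 94 mm gap between. The roller hangs with its crossbar ends on the wall tops, drum between the walls: its origin then lies 8 mm above the rest's origin, its x along the rest's x (either way round)
- panel: Mosaic sheet, fixed wooden frame 116 mm (x) x 160 mm (y), 10 mm high; origin centre of its underside. Five strip tiles, 84 mm (x) x 24 mm (y), centres at y = -52, -26, 0, 26, 52 mm. A tile slides only up and down: sinks slowly under 9+ N (two tiles share the push), stays where left, stops hard when home: tops then level, 10 to 20 mm above the origin (backing thickness differs each time)
- tile0 (a joint): How far the tile at panel y = -52 mm still has to sink, m (0 = fully home, starts 0.003 to 0.0055)
- tile1 (a joint): The same for the tile at panel y = -26 mm
- tile2 (a joint): The same for the tile at panel y = 0
- tile3 (a joint): The same for the tile at panel y = 26 mm
- tile4 (a joint): The same for the tile at panel y = 52 mm
- bowl: Bystander: white plastic bowl, 170 mm across, 50 mm high; origin under its centre
- clay_ring: Bystander: grey fired stoneware ring lying flat, 100 mm across, 14 mm high; origin under its centre
- stick: Bystander: flat wooden modelling stick, 125 mm long along its x (from -55 to 70 mm), 8 mm high
- mug: Bystander: off-white mug, 76 mm across, 90 mm high; origin under its centre
- jar: Bystander: amber glaze jar, 66 mm across, 100 mm high; origin under its centre
- spare_tiles: Bystander: two spare strip tiles stacked, 84 mm long along its x, 17 mm high
- pinch_pot: Bystander: small terracotta pot, 80 mm across, 45 mm high; origin under its centre

How it is judged:
By the outcome, as a careful person would: the job done as asked, in the order asked, and still so for the second after the job is handed in, with the robot touching nothing.
It also fails if it takes over 64 s, if anything falls off the work surface, if the arm or the gripper's body presses on something with over 40 N, if the wrist force passes 120 N, or if a joint passes its speed limit or range.

ROBOT

A 6-joint arm with a two-finger parallel gripper is mounted at the origin on the work surface. World frame = base frame: x ahead of the robot, y to its left, z up, the work surface at z = 0. Lengths are in m, angles in rad, forces in N, time in s.
With the tool pointing down it reaches from about 0.35 to 0.975 m from the base axis. Payload 4.9 kg.
Tool frame: the origin (TCP) lies on the centre line of the jaws, within the pads' length; the fingertips stand 11 mm ahead of it and the grasp point (between the pads) lies 8 mm behind it; z points along the fingers, y is the direction in which the jaws open and shut (so a half turn about z gives the same grasp; the last joint's range is limited). The gripper opens to 85 mm and grips with 20 to 120 N. Pads are 22 mm wide; open, the fingers measure 114 mm over their backs; the gripper's body (76 mm by 85 mm) begins 54 mm behind the grasp point. The pads swing forward as they close: fully open they stand 13 mm farther back than shut.
Start: joints at [1.078, 0.053, 1.613, -0, 1.476, -0.119], TCP at [0.228, 0.582, 0.242] pointing down, gripper open.
Joint ranges: [-3.01, 3.01], [-1.01, 2.22], [0.06, 2.58], [-1.02, 4.17], [0.09, 2.62], [-3.14, 3.14]. Speed limits (rad/s): [2.57, 2.57, 3.14, 3.14, 3.14, 3.14].

INTERFACE

Orientations are given as a rotation vector (axis times angle).
In Python, from station import ctrl gives the robot as it stands.
- The arm moves only by the tool send_rows, never from a script. Its argument "series" is a list of rows, each an object of numbers: "tx", "ty", "tz": the shift along the tool's x, y, z in cm; "wx", "wy", "wz": the turn, a rotation vector about the tool's x, y, z in rad; "jaw": the closure, from 0 (fully open) to 1 (shut). In form: [{"tx": .., "ty": .., "tz": .., "wx": .., "wy": .., "wz": .., "jaw": ..}, ...]. A call has 1 to 5 rows; each row shifts and turns the pose as measured when the row begins, along the tool's axes as they then stand; what a row does not reach is not made up. A row lasts 1/8 s, in which the tool goes at most 62.5 mm and 10.7 degrees, less where a joint would pass 70% of its speed; a pose out of reach is approached as far as the arm can. A call is refused whole if a number of a shift passes 6.25 or a number of a turn 0.188, either way. A call with a gripper value outside its range is refused whole. The fingers move at their own pace and stop on an object; "squeeze" is the grip in N (left out, the last holds). Time passes only in rows, so rows that do not move let the fingers close. It gives the time, the measured TCP pose, the force and the opening at its end, in the units of the state.
- ctrl.get_obs(): the state, without advancing time (a new reading comes with each control period).
- ctrl.get_image(name): name is "side" or "top"; returns the picture (420x560x3 uint8, red, green, blue); there is no depth.
- ctrl.camera_info(name): a dict with "mtx" (3x3 intrinsics, pixels), "k1" (the pictures are not rectified: a ray, as slopes to the right and down, at radius r is drawn at 1 + k1 r^2 times it, then the intrinsics apply), "R" (3x3) and "t" (3): a world point X has camera coordinates R X + t. Camera axes: x right, y down, z forward; pixel columns grow to the right and rows downward; lengths in m; the calibration is good to about 2 mm. A picture is of the moment at which its call begins. camera_info takes no time and is no camera call.
- ctrl.finish_job(): hands the job in, once; it reports no verdict.
The state is a dict: "t": time; "q": joint angles; "dq": joint speeds; "effort": joint torques, N m; "tool_pos": TCP position; "tool_rot": TCP orientation; "contact_force": force on the tool from outside, world axes, zero at the start; "wrist_torque": the same for the moment, N m; "opening": finger opening in m.
Only numpy, scipy, OpenCV 4.12 (cv2) and the standard library are available. Lean on these libraries where they do the work, as an engineer would, in place of code of your own. Each camera call takes 0.05 s, during which the arm holds its last target.

## Working session

There is one attempt and no reset: what is moved stays moved. The work goes in short steps, Python scripts to look and compute and a tool call to move; the robot and the scene stay as the last step left them, time stands still between calls to the robot, and variables do not carry over. Pictures are saved under pics/ and viewed, and the job is handed in when it is done.

Besides the shell and the picture viewer there is one more tool, called after "Request:" as a command line: name --argument value ..., lists and objects as JSON in quotes. send_rows: Moves the arm, as the interface text tells. Its arguments: {"type":"object","properties":{"series":{"type":"array"},"squeeze":{"type":"number"}},"required":["series"]}

```bash
ls; mkdir -p pics; python3 - <<'E'
from station import ctrl
import cv2,numpy as np
o=ctrl.get_obs()
for k,v in o.items(): print(k,np.round(v,4))
for n in("side","top"):
    cv2.imwrite(f"pics/{n}0.png",cv2.resize(ctrl.get_image(n)[:,:,::-1],(800,600),interpolation=cv2.INTER_CUBIC))
    print(n,ctrl.camera_info(n))
E
```

```text
pics
t 0.0
q [ 1.078   0.0534  1.6143 -0.      1.476  -0.119 ]
dq [-0.0021  0.0022  0.0008 -0.0003  0.0028  0.0002]
effort [-2.00000e-04 -3.93664e+01 -3.70185e+01 -1.00000e-04  6.80000e-03
 -0.00000e+00]
tool_pos [0.228  0.5813 0.2411]
tool_rot [-0.5837 -3.0863  0.0031]
contact_force [-0.4656 -0.3001  0.6467]
wrist_torque [-0.0232  0.0081 -0.0226]
opening 0.0853
side {'mtx': array([[387.78856602,   0.        , 280.50919062],
       [  0.        , 387.78856602, 206.69509334],
       [  0.        ,   0.        ,   1.        ]]), 'k1': -0.008643091868239515, 'R': array([[ 0.93134272, -0.36322337, -0.02587522],
       [-0.20819272, -0.47283389, -0.85620319],
       [ 0.29875833,  0.80280564, -0.51599086]]), 't': array([-0.55969381,  0.18738915,  0.89352298])}
top {'mtx': array([[441.16402394,   0.        , 275.53515778],
       [  0.        , 441.16402394, 214.80233545],
       [  0.        ,   0.        ,   1.        ]]), 'k1': -0.13174212113117406, 'R': array([[-0.00101894, -0.99999563, -0.00277603],
       [-0.99896534,  0.00114409, -0.04546351],
       [ 0.04546649,  0.00272683, -0.99896214]]), 't': array([-0.00743166,  0.61274211,  1.03217871])}
```

View pics/side0.png

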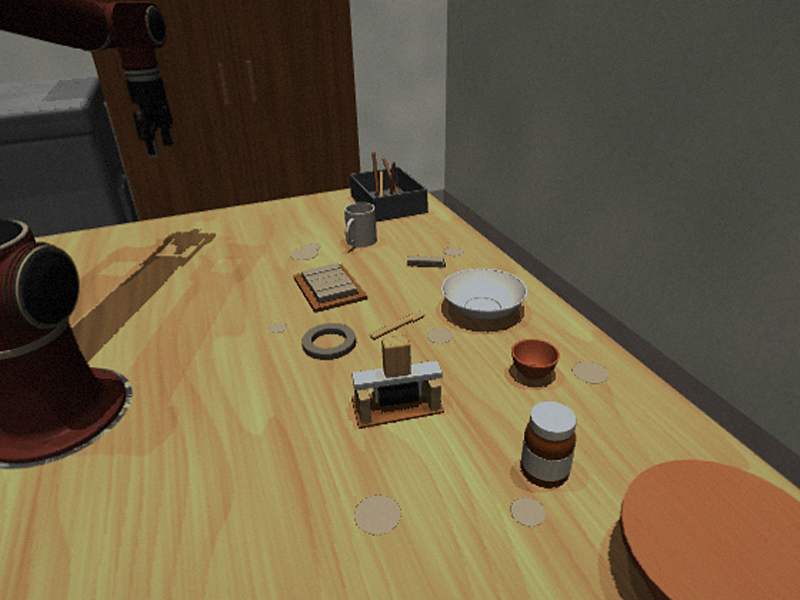

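View pics/top0.png

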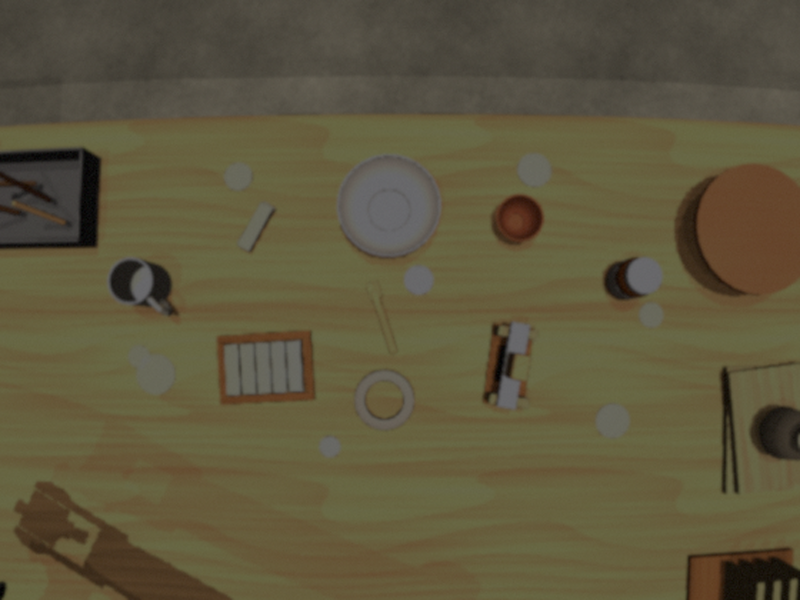

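Side: the roller is on its rest at about (397,385), the panel at (330,285). Top: the panel is at (266,367), the rest at (508,366), with the ring and stick between them. I'll enlarge these.

```bash
cat > h.py <<'E'
from station import ctrl
import cv2,numpy as np
from scipy.optimize import least_squares
def crop(n,x0,y0,x1,y1,s,name,img=None,gain=1):
    im=ctrl.get_image(n)[:,:,::-1] if img is None else img
    c=np.clip(im[y0:y1,x0:x1].astype(float)*gain,0,255).astype(np.uint8)
    c=cv2.resize(c,None,fx=s,fy=s,interpolation=cv2.INTER_CUBIC)
    for x in range(x0-x0%10+10,x1,10):
        cv2.line(c,(int((x-x0+.5)*s),0),(int((x-x0+.5)*s),6),(0,255,0),1); cv2.putText(c,str(x),(int((x-x0+.5)*s)-10,16),0,.35,(0,255,0),1)
    for y in range(y0-y0%10+10,y1,10):
        cv2.line(c,(0,int((y-y0+.5)*s)),(6,int((y-y0+.5)*s)),(0,255,0),1); cv2.putText(c,str(y),(8,int((y-y0+.5)*s)+4),0,.35,(0,255,0),1)
    cv2.imwrite(f"pics/{name}.png",c); return im
def proj(n,X):
    ci=ctrl.camera_info(n); X=np.atleast_2d(X); c=X@ci['R'].T+ci['t']; s=c[:,:2]/c[:,2:]
    r2=(s**2).sum(1,keepdims=True); s=s*(1+ci['k1']*r2); K=ci['mtx']
    return s*[K[0,0],K[1,1]]+K[:2,2]
def tri(views):
    def f(X): return np.concatenate([(proj(n,X)[0]-p) for n,p in views])
    r=least_squares(f,[.5,0,.05]); return r.x,np.abs(r.fun).max()
def plane(n,p,z):
    r=least_squares(lambda a: proj(n,[a[0],a[1],z])[0]-p,[.5,0]); return r.x
E
python3 - <<'E'
from h import *
im=ctrl.get_image("top")[:,:,::-1]; cv2.imwrite("pics/top_raw.png",im)
crop("top",145,222,225,292,9,"t_panel",im,1.8)
crop("top",325,215,395,295,7,"t_rest",im,1.8)
im=ctrl.get_image("side")[:,:,::-1]; cv2.imwrite("pics/side_raw.png",im)
crop("side",200,178,262,222,12,"s_panel",im,1.4)
crop("side",240,230,315,302,8,"s_rest",im,1.4)
E
```

```text
(no output)
```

View pics/t_panel.png

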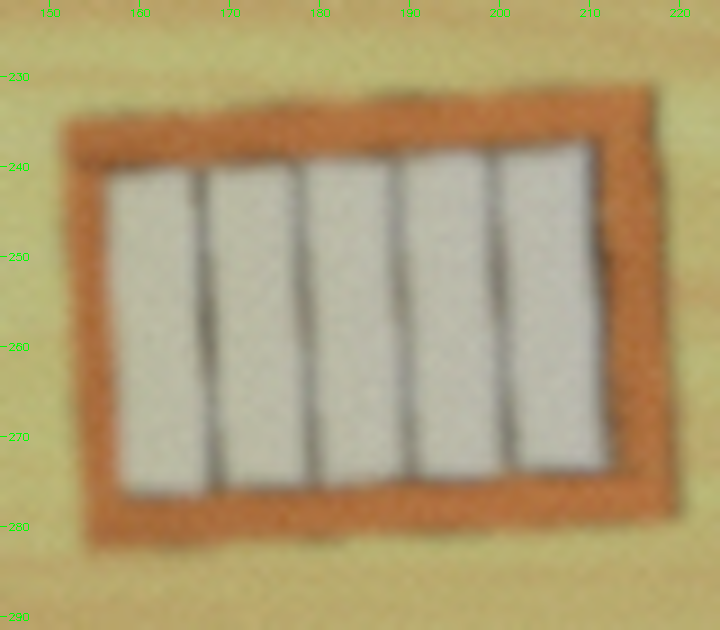

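View pics/t_rest.png

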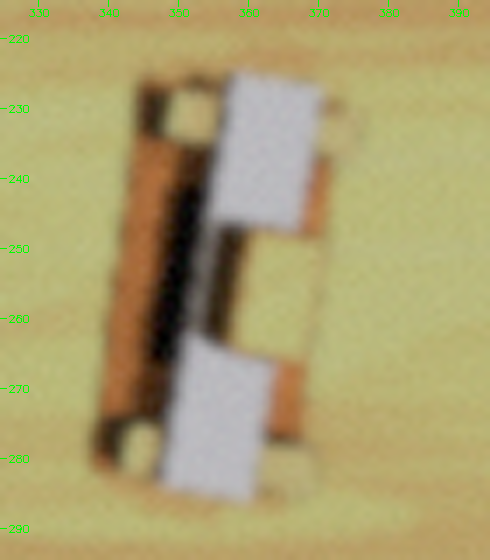

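View pics/s_panel.png

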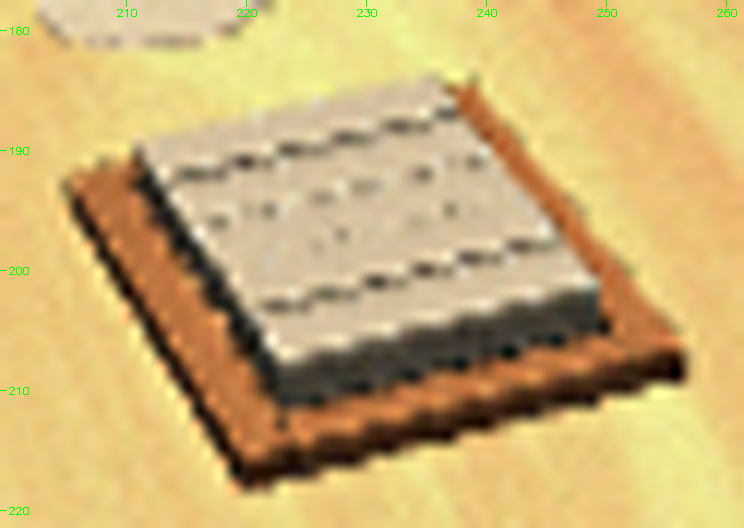

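View pics/s_rest.png

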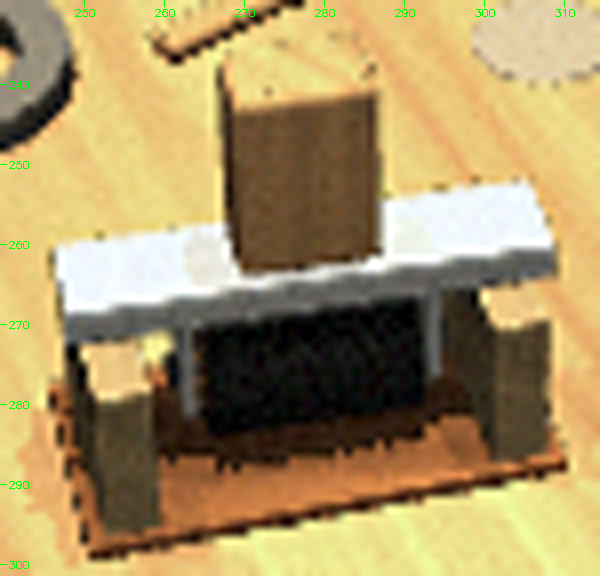

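```bash
cat > m.py <<'E'
from h import *
T=lambda s,x0,y0:(lambda u,v:(u/s+x0-.5,v/s+y0-.5))
tp=T(9,145,222);tr=T(7,325,215);sp=T(12,200,178);sr=T(8,240,230)
# order: corresponding world corners; panel frame
def pairs(lbl,top,side,L):
    P=[]
    for a,b in zip(top,side):
        X,e=tri([("top",a),("side",b)]);P.append(X);print(lbl,X.round(4),round(e,2))
    P=np.array(P);print(' sides',[round(np.linalg.norm(P[i]-P[(i+1)%4]),4) for i in range(4)],'c',P.mean(0).round(4))
    def f(a):
        c,s=np.cos(a[3]),np.sin(a[3]); W=np.array([[a[0]+c*u-s*v,a[1]+s*u+c*v,a[2]] for u,v in L])
        return np.concatenate([(proj("top",W)-top).ravel(),(proj("side",W)-side).ravel()])
    d=P[0]-P[1] 
    r=least_squares(f,[*P.mean(0),a0(P,L)],loss='soft_l1');print(' fit',r.x.round(4),'resid',np.abs(r.fun).max().round(2), 'rms',r.fun.std().round(2))
    return r.x
def a0(P,L):
    d=P[1]-P[0];l=np.array(L[1])-L[0];return np.arctan2(d[1],d[0])-np.arctan2(l[1],l[0])
def rect(x,y):return [(x,y),(x,-y),(-x,-y),(-x,y)]  # far-left(+x,+y),far-right,near-right,near-left
if __name__=="__main__":
    pairs('frame',[tp(65,122),tp(655,88),tp(682,515),tp(90,548)],[sp(472,78),sp(685,352),sp(240,468),sp(66,182)],rect(.058,.08)) 
    pairs('tiles',[tp(107,172),tp(592,143),tp(610,468),tp(120,492)],[sp(438,75),sp(598,288),sp(280,360),sp(138,148)],rect(.042,.064))
    pairs('bar',[tr(228,72),tr(325,90),tr(255,502),tr(160,485)],[sr(530,182),sr(555,250),sr(65,318),sr(55,250)],rect(.068,.015))
    for p in [(322,240),(300,362)]: print('handle top corner at .126',plane('top',tr(*p),.126).round(4))
    for p in [(380,92),(237,112)]: print(' side',plane('side',sr(*p),.126).round(4))
E
python3 m.py
```

```text
frame [0.5648 0.2895 0.0098] 0.15
frame [0.5742 0.1311 0.0063] 0.23
frame [0.4599 0.1242 0.0051] 0.31
frame [0.4503 0.2835 0.0057] 0.17
 sides [np.float64(0.1587), np.float64(0.1145), np.float64(0.1596), np.float64(0.1147)] c [0.5123 0.2071 0.0067]
 fit [0.5124 0.2073 0.0063 0.0614] resid 0.75 rms 0.31
tiles [0.5517 0.275  0.0205] 0.2
tiles [0.5587 0.1461 0.0206] 0.3
tiles [0.4746 0.1406 0.0231] 0.1
tiles [0.4673 0.2717 0.0183] 0.29
 sides [np.float64(0.1291), np.float64(0.0843), np.float64(0.1314), np.float64(0.0845)] c [0.5131 0.2083 0.0206]
 fit [0.5131 0.2081 0.0209 0.0551] resid 0.59 rms 0.29
bar [ 0.5882 -0.1935  0.0616] 0.26
bar [ 0.5819 -0.2249  0.0624] 0.08
bar [ 0.4486 -0.201   0.0637] 0.06
bar [ 0.4546 -0.1704  0.0623] 0.13
 sides [np.float64(0.0321), np.float64(0.1355), np.float64(0.0312), np.float64(0.1356)] c [ 0.5183 -0.1975  0.0625]
 fit [ 0.5183 -0.1975  0.0625 -0.1779] resid 0.72 rms 0.28
handle top corner at .126 [ 0.5352 -0.2099]
handle top corner at .126 [ 0.4983 -0.203 ]
 side [ 0.5337 -0.2188]
 side [ 0.4963 -0.2122]
```

```bash
python3 - <<'E'
from m import *
for a,b in [((322,240),(380,92)),((300,362),(237,112))]:
    print(tri([("top",tr(*a)),("side",sr(*b))]))
c,s=np.cos(-.178),np.sin(-.178)
im=cv2.imread("pics/side_raw.png");it=cv2.imread("pics/top_raw.png")
for z in(.066,.126):
  W=[(.518+c*u-s*v,-.198+s*u+c*v,z-.003) for u,v in rect(.02,.013)]
  print(z,proj('top',W).round(1).tolist(),proj('side',W).round(1).tolist())
  for n,I in(('top',it),('side',im)):
    for p in proj(n,W):
      cv2.circle(I,tuple(int(round(q*16)) for q in p),8,(0,0,255),-1,shift=4)
crop("side",240,230,315,302,8,"s_rest2",im,1.4);crop("top",325,215,395,295,7,"t_rest2",it,1.8)
cv2.imwrite("pics/both2.png",np.hstack([cv2.resize(cv2.imread("pics/s_rest2.png"),(400,384)),cv2.resize(cv2.imread("pics/t_rest2.png"),(336,384))]))
E
```

```text
(array([ 0.53575907, -0.21142221,  0.12036595]), np.float64(0.3750825956817039))
(array([ 0.49831888, -0.2043934 ,  0.12003632]), np.float64(0.23062829593209244))
0.066 [[355.3, 245.8], [366.5, 247.8], [363.5, 265.2], [352.3, 263.3]] [[285.0, 255.8], [287.4, 263.0], [269.4, 265.7], [267.5, 258.3]]
0.126 [[360.3, 246.5], [372.2, 248.6], [369.0, 267.2], [357.1, 265.1]] [[284.5, 233.9], [287.0, 240.8], [268.3, 243.4], [266.3, 236.3]]
```

View pics/both2.png

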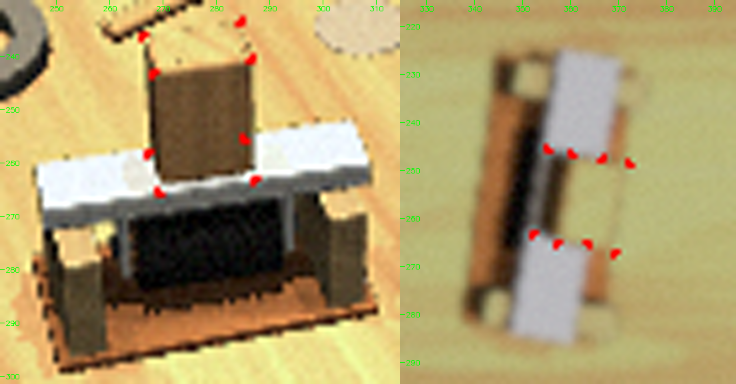

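```bash
cat >> h.py <<'E'
from scipy.spatial.transform import Rotation as Ro
def to(p,yawdir=None,verbose=True):
    """shift (cm) in tool axes to world p; turn so tool y lies along heading yawdir (rad, direction of tool y or its opposite), z down"""
    o=ctrl.get_obs();R=Ro.from_rotvec(o['tool_rot']);M=R.as_matrix()
    d=M.T@(np.array(p)-o['tool_pos'])*100
    print('t',round(o['t'],3),'pos',np.round(o['tool_pos'],4),'F',np.round(o['contact_force'],1),'Tq',np.round(o['wrist_torque'],2),'open',round(o['opening'],4),'q6',round(o['q'][5],2))
    print('shift cm',d.round(2),'ty heading',np.arctan2(M[1,1],M[0,1]).round(4),'zaxis',M[:,2].round(4))
    if yawdir is not None:
        for k in(0,np.pi):
            y=np.array([np.cos(yawdir+k),np.sin(yawdir+k),0]);z=np.array([0,0,-1]);T=np.c_[np.cross(y,z),y,z]
            print(' turn',(R.inv()*Ro.from_matrix(T)).as_rotvec().round(4))
E
python3 - <<'E'
from h import *
print(Ro.from_rotvec(ctrl.get_obs()['tool_rot']).as_matrix().round(3))
to([.518,-.197,.2],np.pi/2-.178)
E
```

```text
[[-0.931  0.365 -0.001]
 [ 0.365  0.931 -0.001]
 [ 0.    -0.001 -1.   ]]
t 0.2 pos [0.2281 0.5815 0.2415] F [ 0.8 -0.5 -0. ] Tq [0.01 0.02 0.01] open 0.0855 q6 -0.12
shift cm [-55.42 -61.88   4.22] ty heading 1.197 zaxis [-6.0e-04 -1.2e-03 -1.0e+00]
 turn [-0.0013 -0.0003 -0.1958]
 turn [-4.0000e-04  1.9000e-03  2.9458e+00]
```

Request:
send_rows --series '[{"tx":-3.5,"ty":-4,"wz":-0.1},{"tx":-4,"ty":-4,"wz":-0.096},{"tx":-3.5,"ty":-5},{"tx":-3.5,"ty":-5},{"tx":-3.5,"ty":-5}]'

```text
invalid input at $.series[0]: expected keys tx, ty, tz, wx, wy, wz, jaw
```

```bash
python3 - <<'E'
from h import *
to([.518,-.197,.2],np.pi/2-.178)
E
```

```text
t 0.2 pos [0.2281 0.5815 0.2415] F [ 0.8 -0.5 -0. ] Tq [0.01 0.02 0.01] open 0.0855 q6 -0.12
shift cm [-55.42 -61.88   4.22] ty heading 1.197 zaxis [-6.0e-04 -1.2e-03 -1.0e+00]
 turn [-0.0013 -0.0003 -0.1958]
 turn [-4.0000e-04  1.9000e-03  2.9458e+00]
```

Request:
send_rows --series '[{"tx":-3.5,"ty":-4,"tz":0,"wx":0,"wy":0,"wz":-0.1,"jaw":0},{"tx":-4,"ty":-4,"tz":0,"wx":0,"wy":0,"wz":-0.096,"jaw":0},{"tx":-3.5,"ty":-5,"tz":0,"wx":0,"wy":0,"wz":0,"jaw":0},{"tx":-3.5,"ty":-5,"tz":0,"wx":0,"wy":0,"wz":0,"jaw":0},{"tx":-3.5,"ty":-5,"tz":0,"wx":0,"wy":0,"wz":0,"jaw":0}]'

```text
t: 0.82
tool_pos: [0.3533, 0.3122, 0.2401]
tool_rot: [-0.256, -3.131, 0.004]
contact_force: [0.6, 0.4, -0.0]
opening: 0.085
```

```bash
python3 - <<'E'
from h import *
to([.518,-.197,.2],np.pi/2-.178)
E
```

```text
t 0.825 pos [0.3533 0.3122 0.2401] F [ 0.6  0.4 -0. ] Tq [-0.03 -0.03  0.02] open 0.085 q6 -0.84
shift cm [-24.52 -47.57   4.14] ty heading 1.4079 zaxis [-7.0e-04 -2.7e-03 -1.0e+00]
 turn [-0.0028 -0.0002  0.0151]
 turn [ 3.0000e-04 -4.3000e-03 -3.1265e+00]
```

Request:
send_rows --series '[{"tx":-2.7,"ty":-5.3,"tz":0,"wx":0,"wy":0,"wz":0,"jaw":0},{"tx":-2.7,"ty":-5.3,"tz":0,"wx":0,"wy":0,"wz":0,"jaw":0},{"tx":-2.7,"ty":-5.3,"tz":0,"wx":0,"wy":0,"wz":0,"jaw":0},{"tx":-2.7,"ty":-5.3,"tz":0,"wx":0,"wy":0,"wz":0,"jaw":0},{"tx":-2.7,"ty":-5.3,"tz":0,"wx":0,"wy":0,"wz":0,"jaw":0}]'

```text
t: 1.45
tool_pos: [0.4448, 0.0194, 0.2412]
tool_rot: [0.254, 3.128, -0.003]
contact_force: [0.7, 0.1, -0.1]
opening: 0.0854
```

Request:
send_rows --series '[{"tx":-2.7,"ty":-5.3,"tz":0,"wx":0,"wy":0,"wz":0,"jaw":0},{"tx":-2.7,"ty":-5.3,"tz":0,"wx":0,"wy":0,"wz":0,"jaw":0},{"tx":-2.7,"ty":-5.3,"tz":0,"wx":0,"wy":0,"wz":0,"jaw":0},{"tx":-2.0,"ty":-3.5,"tz":0,"wx":0,"wy":0,"wz":0,"jaw":0},{"tx":0,"ty":0,"tz":0,"wx":0,"wy":0,"wz":0,"jaw":0}]'

```text
t: 2.08
tool_pos: [0.5138, -0.1995, 0.2414]
tool_rot: [0.265, 3.126, -0.002]
contact_force: [-0.1, 0.3, -0.1]
opening: 0.0853
```

```bash
python3 - <<'E'
from h import *
to([.518,-.197,.2],np.pi/2-.178)
E
```

```text
t 2.075 pos [ 0.5138 -0.1995  0.2414] F [-0.1  0.3 -0.1] Tq [-0.02 -0.01 -0.03] open 0.0853 q6 -1.91
shift cm [-0.35  0.33  4.15] ty heading 1.4018 zaxis [ 0.0046 -0.0017 -1.    ]
 turn [-0.0009  0.0048  0.009 ]
 turn [-7.6000e-03 -1.4000e-03 -3.1326e+00]
```

Request:
send_rows --series '[{"tx":-0.35,"ty":0.33,"tz":3,"wx":0,"wy":0.005,"wz":-0.01,"jaw":0},{"tx":0,"ty":0,"tz":4,"wx":0,"wy":0,"wz":0,"jaw":0},{"tx":0,"ty":0,"tz":1,"wx":0,"wy":0,"wz":0,"jaw":0},{"tx":0,"ty":0,"tz":0,"wx":0,"wy":0,"wz":0,"jaw":0}]'

```text
t: 2.58
tool_pos: [0.5181, -0.1946, 0.1611]
tool_rot: [0.247, 3.131, -0.001]
contact_force: [0.5, 0.2, 0.2]
opening: 0.0854
```

```bash
python3 - <<'E'
from h import *
to([.5183,-.1965,.088],np.pi/2-.178)
im=crop("side",230,190,320,302,5,"s1",None,1.4)
it=crop("top",325,205,415,295,5,"t1",None,1.8)
cv2.imwrite("pics/v1.png",np.hstack([cv2.imread("pics/s1.png")[:450],cv2.imread("pics/t1.png")[:,:340]]))
E
```

```text
t 2.575 pos [ 0.5181 -0.1946  0.1611] F [0.5 0.2 0.2] Tq [-0.01 -0.03 -0.01] open 0.0854 q6 -1.91
shift cm [-0.04 -0.18  7.31] ty heading 1.4135 zaxis [ 1.1e-03 -4.0e-04 -1.0e+00]
 turn [-0.0002  0.0012  0.0207]
 turn [-1.9000e-03 -4.0000e-04 -3.1209e+00]
```

View pics/v1.png

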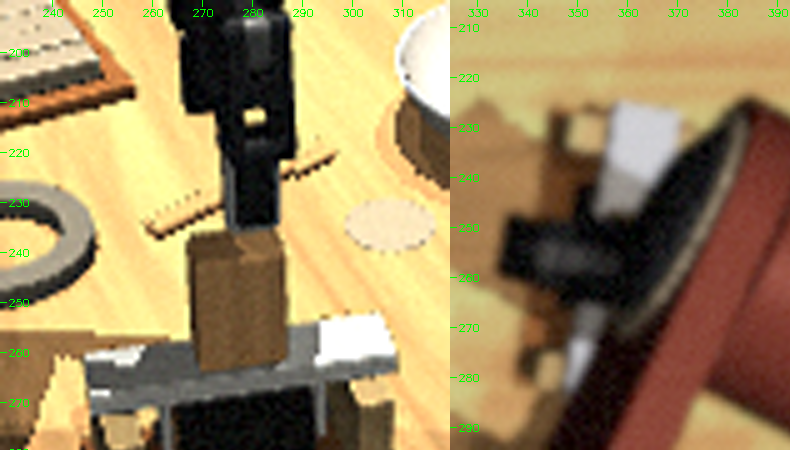

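The side view shows the fingers straddling the handle line (finger at about (253,220), handle top at about (237,240)). Descending.

Request:
send_rows --series '[{"tx":0,"ty":-0.18,"tz":2,"wx":0,"wy":0,"wz":0.02,"jaw":0},{"tx":0,"ty":0,"tz":3,"wx":0,"wy":0,"wz":0,"jaw":0},{"tx":0,"ty":0,"tz":1.9,"wx":0,"wy":0,"wz":0,"jaw":0},{"tx":0,"ty":0,"tz":0,"wx":0,"wy":0,"wz":0,"jaw":0}]'

```text
t: 3.18
tool_pos: [0.5207, -0.1983, 0.0934]
tool_rot: [0.282, 3.12, -0.006]
contact_force: [-0.2, 0.2, 1.0]
opening: 0.0851
```

```bash
python3 - <<'E'
from h import *
to([.5183,-.1965,.088],np.pi/2-.178)
im=crop("side",230,190,320,302,5,"s2",None,1.4)
it=crop("top",325,205,415,295,5,"t2",None,1.8)
cv2.imwrite("pics/v2.png",np.hstack([cv2.imread("pics/s2.png")[:450],cv2.imread("pics/t2.png")[:,:340]]))
E
```

```text
t 3.175 pos [ 0.5207 -0.1983  0.0934] F [-0.2  0.2  1. ] Tq [ 0.01 -0.01  0.04] open 0.0851 q6 -1.89
shift cm [0.28 0.13 0.54] ty heading 1.3908 zaxis [ 0.0088 -0.0047 -1.    ]
 turn [-0.0031  0.0095 -0.002 ]
 turn [0.0149 0.0048 3.1396]
```

View pics/v2.png

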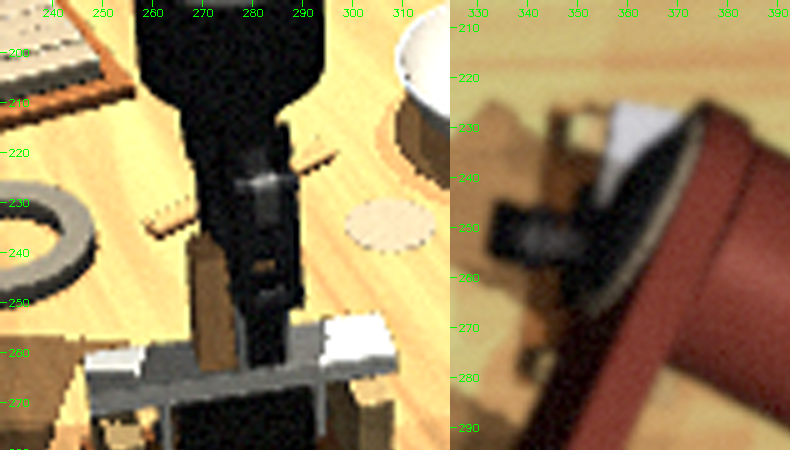

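```bash
python3 - <<'E'
from h import *
o=ctrl.get_obs();M=Ro.from_rotvec(o['tool_rot']).as_matrix()
for w in(.043,.05,.057):
  for s in(-1,0,1): print(w,s,proj('side',o['tool_pos']+M@np.array([s*.011,-w,.0]))[0].round(1))
E
```

```text
0.043 -1 [287.8 260.1]
0.043 0 [282.6 260.9]
0.043 1 [277.4 261.7]
0.05 -1 [288.5 262.2]
0.05 0 [283.3 263. ]
0.05 1 [278.1 263.8]
0.057 -1 [289.2 264.3]
0.057 0 [284.  265.1]
0.057 1 [278.7 265.9]
```

Request:
send_rows --series '[{"tx":0.35,"ty":0.13,"tz":0.55,"wx":-0.003,"wy":0.009,"wz":-0.002,"jaw":0},{"tx":0,"ty":0,"tz":0,"wx":0,"wy":0,"wz":0,"jaw":0}]'

```text
t: 3.52
tool_pos: [0.5198, -0.1976, 0.0917]
tool_rot: [0.278, 3.123, -0.004]
contact_force: [0.2, -0.2, -0.4]
opening: 0.0856
```

```bash
python3 - <<'E'
from h import *
to([.5175,-.1965,.088],np.pi/2-.178)
E
```

```text
t 3.525 pos [ 0.5198 -0.1976  0.0917] F [ 0.2 -0.2 -0.4] Tq [ 0.02  0.05 -0.  ] open 0.0856 q6 -1.89
shift cm [0.25 0.07 0.37] ty heading 1.393 zaxis [ 0.0061 -0.0032 -1.    ]
 turn [-0.002   0.0066  0.0002]
 turn [-0.0103 -0.0032 -3.1414]
```

Request:
send_rows --series '[{"tx":0.3,"ty":0.1,"tz":0.4,"wx":-0.002,"wy":0.006,"wz":0,"jaw":0},{"tx":0.2,"ty":0.07,"tz":0.3,"wx":0,"wy":0.004,"wz":0,"jaw":0},{"tx":0.1,"ty":0.03,"tz":0.15,"wx":0,"wy":0,"wz":0,"jaw":0}]'

```text
t: 3.9
tool_pos: [0.5146, -0.1947, 0.0837]
tool_rot: [-0.279, -3.127, 0.001]
contact_force: [-0.5, 0.4, 0.4]
opening: 0.0853
```

```bash
python3 - <<'E'
from h import *
to([.5175,-.1965,.088],np.pi/2-.178)
E
```

```text
t 3.9 pos [ 0.5146 -0.1947  0.0837] F [-0.5  0.4  0.4] Tq [-0.   -0.    0.03] open 0.0853 q6 -1.89
shift cm [-0.32 -0.13 -0.43] ty heading 1.393 zaxis [-2.2e-03 -2.0e-04 -1.0e+00]
 turn [-0.0006 -0.0022  0.0002]
 turn [ 3.4000e-03 -9.0000e-04 -3.1414e+00]
```

Request:
send_rows --series '[{"tx":-0.3,"ty":-0.1,"tz":-0.3,"wx":0,"wy":-0.002,"wz":0,"jaw":0},{"tx":-0.1,"ty":-0.05,"tz":-0.1,"wx":0,"wy":0,"wz":0,"jaw":0.3},{"tx":0,"ty":0,"tz":0,"wx":0,"wy":0,"wz":0,"jaw":0.5}]' --squeeze 60

```text
t: 4.28
tool_pos: [0.5186, -0.197, 0.088]
tool_rot: [0.279, 3.129, -0.001]
contact_force: [-0.8, 0.1, 0.1]
opening: 0.0516
```

```bash
python3 - <<'E'
from h import *
to([.5175,-.1965,.086],np.pi/2-.178)
E
```

```text
t 4.275 pos [ 0.5186 -0.197   0.088 ] F [-0.8  0.1  0.1] Tq [ 0.01  0.05 -0.01] open 0.0516 q6 -1.89
shift cm [0.11 0.03 0.2 ] ty heading 1.393 zaxis [ 0.e+00 -7.e-04 -1.e+00]
 turn [-0.0006  0.0001  0.0002]
 turn [-2.0000e-04 -1.0000e-03 -3.1413e+00]
```

Request:
send_rows --series '[{"tx":0,"ty":0,"tz":0,"wx":0,"wy":0,"wz":0,"jaw":0.65},{"tx":0,"ty":0,"tz":0,"wx":0,"wy":0,"wz":0,"jaw":1},{"tx":0,"ty":0,"tz":0,"wx":0,"wy":0,"wz":0,"jaw":1},{"tx":0,"ty":0,"tz":0,"wx":0,"wy":0,"wz":0,"jaw":1}]' --squeeze 90

```text
t: 4.78
tool_pos: [0.5188, -0.1973, 0.0884]
tool_rot: [0.279, 3.129, -0.002]
contact_force: [1.1, -1.1, -0.5]
opening: 0.0251
```

```bash
python3 - <<'E'
from h import *
to([.5175,-.1965,.086],np.pi/2-.178)
E
```

```text
t 4.775 pos [ 0.5188 -0.1973  0.0884] F [ 1.1 -1.1 -0.5] Tq [-0.04  0.05  0.  ] open 0.0251 q6 -1.89
shift cm [0.14 0.06 0.24] ty heading 1.393 zaxis [ 6.0e-04 -1.2e-03 -1.0e+00]
 turn [-0.0011  0.0008  0.0002]
 turn [-1.2000e-03 -1.7000e-03 -3.1414e+00]
```

Request:
send_rows --series '[{"tx":0,"ty":0,"tz":-1,"wx":0,"wy":0,"wz":0,"jaw":1},{"tx":0,"ty":0,"tz":-2,"wx":0,"wy":0,"wz":0,"jaw":1},{"tx":0,"ty":0,"tz":-3,"wx":0,"wy":0,"wz":0,"jaw":1},{"tx":0,"ty":0,"tz":-2,"wx":0,"wy":0,"wz":0,"jaw":1},{"tx":0,"ty":0,"tz":0,"wx":0,"wy":0,"wz":0,"jaw":1}]'

```text
t: 5.4
tool_pos: [0.5151, -0.1949, 0.1661]
tool_rot: [-0.278, -3.12, -0.006]
contact_force: [0.5, -0.4, -4.5]
opening: 0.0247
```

```bash
python3 - <<'E'
from h import *
to([.516,.1536,.17],1.629)
crop("side",230,170,320,302,5,"s3",None,1.4)
E
```

```text
t 5.4 pos [ 0.5151 -0.1949  0.1661] F [ 0.5 -0.4 -4.5] Tq [-0.02 -0.06  0.04] open 0.0247 q6 -1.89
shift cm [ 6.08 34.32 -0.22] ty heading 1.3931 zaxis [-0.0091  0.0047 -0.9999]
 turn [ 0.0041 -0.0094 -0.2359]
 turn [-0.0137 -0.006   2.9057]
```

View pics/s3.png

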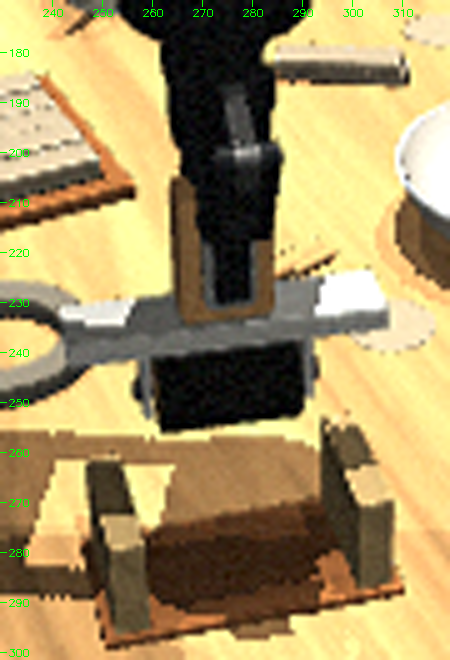

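The roller is lifted clear (drum bottom at about row 255, the walls below it), level in the grip, and its weight reads about 4.5 N. Moving to the panel.

Request:
send_rows --series '[{"tx":0.5,"ty":3,"tz":0,"wx":0.003,"wy":-0.009,"wz":-0.06,"jaw":1},{"tx":0.5,"ty":5,"tz":0,"wx":0,"wy":0,"wz":-0.06,"jaw":1},{"tx":0.2,"ty":5,"tz":0,"wx":0,"wy":0,"wz":-0.06,"jaw":1},{"tx":0,"ty":5,"tz":0,"wx":0,"wy":0,"wz":-0.05,"jaw":1},{"tx":0,"ty":5,"tz":0,"wx":0,"wy":0,"wz":0,"jaw":1}]'

```text
t: 6.08
tool_pos: [0.5085, 0.0405, 0.1565]
tool_rot: [0.082, -3.125, -0.008]
contact_force: [0.4, -0.7, -4.7]
opening: 0.0251
```

```bash
python3 - <<'E'
from h import *
to([.516,.1536,.15],1.629)
E
```

```text
t 6.075 pos [0.5085 0.0405 0.1565] F [ 0.4 -0.7 -4.7] Tq [-0.01 -0.07 -0.04] open 0.0251 q6 -1.69
shift cm [-1.35 11.25  0.69] ty heading 1.6232 zaxis [-0.0154  0.0048 -0.9999]
 turn [ 0.0057 -0.0151 -0.0057]
 turn [-0.0236 -0.0089  3.1358]
```

Request:
send_rows --series '[{"tx":-0.5,"ty":4,"tz":-0.3,"wx":0.005,"wy":-0.015,"wz":-0.005,"jaw":1},{"tx":-0.5,"ty":4,"tz":-0.3,"wx":0,"wy":0,"wz":0,"jaw":1},{"tx":-0.3,"ty":2.5,"tz":-0.2,"wx":0,"wy":0,"wz":0,"jaw":1},{"tx":0,"ty":0.5,"tz":0,"wx":0,"wy":0,"wz":0,"jaw":1}]'

```text
t: 6.58
tool_pos: [0.5095, 0.1572, 0.1566]
tool_rot: [0.098, -3.127, -0.0]
contact_force: [0.7, -0.3, -3.7]
opening: 0.025
```

```bash
python3 - <<'E'
from h import *
to([.516,.1536,.12],1.629)
im=crop("side",190,110,270,222,5,"s4",None,1.4)
it=crop("top",145,222,225,300,5,"t4",None,1.8)
a=cv2.imread("pics/s4.png");b=cv2.imread("pics/t4.png");h=max(a.shape[0],b.shape[0])
p=lambda q:cv2.copyMakeBorder(q,0,h-q.shape[0],0,0,0)
cv2.imwrite("pics/v4.png",np.hstack([p(a),p(b)]))
E
```

```text
t 6.575 pos [0.5095 0.1572 0.1566] F [ 0.7 -0.3 -3.7] Tq [ 0.04 -0.07 -0.  ] open 0.025 q6 -1.47
shift cm [-0.68 -0.4   3.65] ty heading 1.6335 zaxis [-1.280e-02 -3.000e-04 -9.999e-01]
 turn [ 0.0004 -0.0128  0.0045]
 turn [ 2.0100e-02  7.0000e-04 -3.1371e+00]
```

View pics/v4.png

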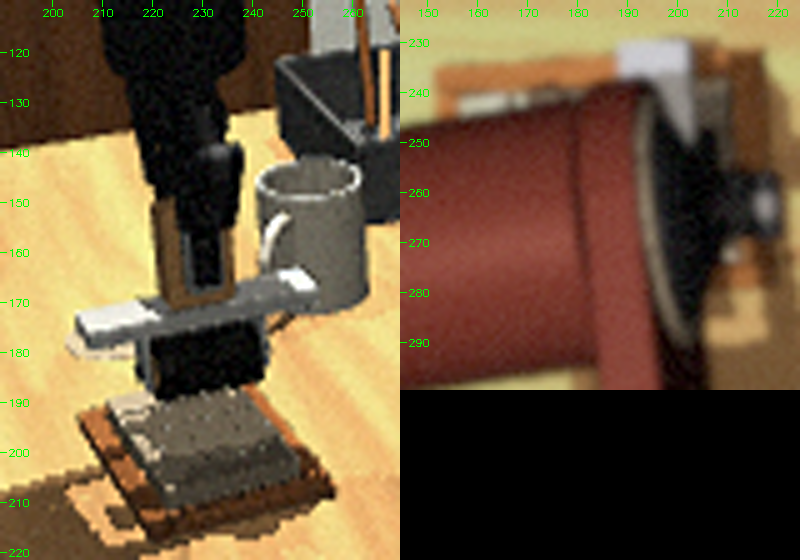

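Side: the roller is above the panel's near end, drum at about (230,178), level with the tile row below it. Lowering.

Request:
send_rows --series '[{"tx":-0.5,"ty":-0.3,"tz":1,"wx":0,"wy":-0.013,"wz":0.004,"jaw":1},{"tx":-0.3,"ty":-0.2,"tz":1.5,"wx":0,"wy":-0.005,"wz":0.002,"jaw":1},{"tx":-0.1,"ty":0,"tz":1,"wx":0,"wy":0,"wz":0,"jaw":1},{"tx":0,"ty":0,"tz":0.2,"wx":0,"wy":0,"wz":0,"jaw":1}]'

```text
t: 7.18
tool_pos: [0.5183, 0.148, 0.1148]
tool_rot: [-0.08, 3.138, -0.002]
contact_force: [-0.2, 0.5, -5.3]
opening: 0.025
```

```bash
python3 - <<'E'
from h import *
to([.516,.1536,.105],1.629)
E
```

```text
t 7.175 pos [0.5183 0.148  0.1148] F [-0.2  0.5 -5.3] Tq [-0.01  0.02  0.03] open 0.025 q6 -1.48
shift cm [0.21 0.57 0.98] ty heading 1.6216 zaxis [ 0.0027 -0.0011 -1.    ]
 turn [-0.0013  0.0026 -0.0074]
 turn [4.1000e-03 2.0000e-03 3.1342e+00]
```

Request:
send_rows --series '[{"tx":0.15,"ty":0.4,"tz":0.2,"wx":-0.001,"wy":0.002,"wz":-0.007,"jaw":1},{"tx":0,"ty":0.1,"tz":0.2,"wx":0,"wy":0,"wz":0,"jaw":1},{"tx":0,"ty":0,"tz":0.1,"wx":0,"wy":0,"wz":0,"jaw":1}]'

```text
t: 7.55
tool_pos: [0.5169, 0.1533, 0.1099]
tool_rot: [-0.091, 3.139, 0.0]
contact_force: [-0.4, -0.4, -4.4]
opening: 0.0253
```

```bash
python3 - <<'E'
from h import *
to([.516,.1530,.105],1.629)
E
```

```text
t 7.55 pos [0.5169 0.1533 0.1099] F [-0.4 -0.4 -4.4] Tq [-0.03 -0.   -0.03] open 0.0253 q6 -1.48
shift cm [ 0.09 -0.02  0.49] ty heading 1.6289 zaxis [ 1.3e-03  1.0e-04 -1.0e+00]
 turn [-0.      0.0013 -0.0001]
 turn [2.1000e-03 0.0000e+00 3.1415e+00]
```

Well aligned. Now approach contact in small steps.

Request:
send_rows --series '[{"tx":0.05,"ty":0,"tz":0.2,"wx":0,"wy":0.001,"wz":0,"jaw":1},{"tx":0,"ty":0,"tz":0.15,"wx":0,"wy":0,"wz":0,"jaw":1}]'

```text
t: 7.8
tool_pos: [0.5167, 0.1535, 0.1069]
tool_rot: [-0.092, 3.139, 0.0]
contact_force: [0.5, -0.1, -3.9]
opening: 0.0249
```

Request:
send_rows --series '[{"tx":0,"ty":0,"tz":0.15,"wx":0,"wy":0,"wz":0,"jaw":1}]'

```text
t: 7.92
tool_pos: [0.5168, 0.1535, 0.1054]
tool_rot: [-0.092, 3.138, 0.0]
contact_force: [0.4, 0.2, -4.8]
opening: 0.0251
```

Request:
send_rows --series '[{"tx":0,"ty":0,"tz":0.15,"wx":0,"wy":0,"wz":0,"jaw":1}]'

```text
t: 8.05
tool_pos: [0.517, 0.1535, 0.1042]
tool_rot: [-0.092, 3.138, 0.0]
contact_force: [-1.9, -0.2, 2.1]
opening: 0.0253
```

Request:
send_rows --series '[{"tx":0,"ty":0,"tz":0.15,"wx":0,"wy":0,"wz":0,"jaw":1}]'

```text
t: 8.18
tool_pos: [0.5172, 0.1536, 0.1039]
tool_rot: [-0.092, 3.138, 0.0]
contact_force: [-4.0, 0.3, 4.1]
opening: 0.025
```

Request:
send_rows --series '[{"tx":0,"ty":0,"tz":0.15,"wx":0,"wy":0,"wz":0,"jaw":1}]'

```text
t: 8.3
tool_pos: [0.5173, 0.1537, 0.1034]
tool_rot: [-0.092, 3.139, 0.001]
contact_force: [-5.1, -1.6, 4.6]
opening: 0.0253
```

Request:
send_rows --series '[{"tx":0,"ty":0,"tz":0.15,"wx":0,"wy":0,"wz":0,"jaw":1}]'

```text
t: 8.43
tool_pos: [0.5173, 0.1538, 0.1024]
tool_rot: [-0.092, 3.139, 0.001]
contact_force: [-4.5, -1.7, 3.9]
opening: 0.0249
```

Request:
send_rows --series '[{"tx":0.04,"ty":-0.02,"tz":0.22,"wx":0,"wy":0,"wz":0,"jaw":1}]'

```text
t: 8.55
tool_pos: [0.5172, 0.1537, 0.1007]
tool_rot: [-0.092, 3.138, 0.001]
contact_force: [-4.6, -0.5, 5.9]
opening: 0.0253
```

Request:
send_rows --series '[{"tx":0.04,"ty":0,"tz":0.24,"wx":0,"wy":0,"wz":0,"jaw":1}]'

```text
t: 8.68
tool_pos: [0.5174, 0.1538, 0.0996]
tool_rot: [-0.092, 3.137, 0.001]
contact_force: [-8.2, -1.2, 16.7]
opening: 0.0249
```

```bash
python3 - <<'E'
from h import *
to([.516,.1530,.1],1.629)
E
```

```text
t 8.675 pos [0.5174 0.1538 0.0996] F [-8.2 -1.2 16.7] Tq [-0.17  1.71  0.04] open 0.0249 q6 -1.48
shift cm [ 0.14 -0.07 -0.04] ty heading 1.6295 zaxis [ 3.e-03  9.e-04 -1.e+00]
 turn [0.0007 0.0031 0.0005]
 turn [-4.8000e-03  1.1000e-03 -3.1411e+00]
```

Request:
send_rows --series '[{"tx":0.1,"ty":0.1,"tz":0.14,"wx":0,"wy":0.002,"wz":0,"jaw":1}]'

```text
t: 8.8
tool_pos: [0.5171, 0.1548, 0.0996]
tool_rot: [-0.092, 3.138, 0.001]
contact_force: [-5.1, -0.5, 9.6]
opening: 0.0251
```

Request:
send_rows --series '[{"tx":0.1,"ty":0.15,"tz":0.14,"wx":0,"wy":0.002,"wz":0,"jaw":1}]'

```text
t: 8.93
tool_pos: [0.517, 0.1564, 0.0997]
tool_rot: [-0.092, 3.137, 0.001]
contact_force: [-3.5, -0.0, 8.9]
opening: 0.025
```

```bash
python3 - <<'E'
from h import *
to([.516,.1530,.1],1.629)
E
```

```text
t 8.925 pos [0.517  0.1564 0.0997] F [-3.5 -0.   8.9] Tq [-0.15  0.94 -0.01] open 0.025 q6 -1.47
shift cm [ 0.12 -0.33 -0.03] ty heading 1.6294 zaxis [ 0.0028  0.001  -1.    ]
 turn [0.0008 0.0028 0.0004]
 turn [-4.4000e-03  1.3000e-03 -3.1412e+00]
```

Request:
send_rows --series '[{"tx":0.1,"ty":0.25,"tz":0.15,"wx":0,"wy":0.002,"wz":0,"jaw":1},{"tx":0.1,"ty":0.25,"tz":0.15,"wx":0,"wy":0.002,"wz":0,"jaw":1}]'

```text
t: 9.18
tool_pos: [0.517, 0.1581, 0.0997]
tool_rot: [-0.094, 3.137, -0.013]
contact_force: [-3.8, -7.2, 10.2]
opening: 0.0249
```

Request:
send_rows --series '[{"tx":0.1,"ty":0.25,"tz":0.15,"wx":0,"wy":0.002,"wz":0,"jaw":1},{"tx":0.1,"ty":0.2,"tz":0.15,"wx":0,"wy":0.002,"wz":0,"jaw":1}]'

```text
t: 9.43
tool_pos: [0.517, 0.1586, 0.0996]
tool_rot: [-0.096, 3.137, -0.029]
contact_force: [-4.7, -5.7, 12.3]
opening: 0.0251
```

```bash
python3 - <<'E'
from h import *
to([.516,.1530,.1],1.629)
E
```

```text
t 9.425 pos [0.517  0.1586 0.0996] F [-4.7 -5.7 12.3] Tq [-1.36  1.07 -0.03] open 0.0251 q6 -1.46
shift cm [ 0.14 -0.55 -0.03] ty heading 1.6318 zaxis [ 0.0035 -0.0185 -0.9998]
 turn [-0.0187  0.0024  0.0028]
 turn [-0.0037 -0.0294 -3.1387]
```

Request:
send_rows --series '[{"tx":0.1,"ty":0.35,"tz":0.15,"wx":-0.02,"wy":0.002,"wz":0.002,"jaw":1}]'

```text
t: 9.55
tool_pos: [0.517, 0.1599, 0.0997]
tool_rot: [-0.094, 3.138, -0.007]
contact_force: [-4.3, -7.0, 10.1]
opening: 0.0248
```

Request:
send_rows --series '[{"tx":0.1,"ty":0.35,"tz":0.15,"wx":-0.02,"wy":0.002,"wz":0.002,"jaw":1}]'

```text
t: 9.68
tool_pos: [0.517, 0.1617, 0.0997]
tool_rot: [-0.092, 3.138, 0.019]
contact_force: [-5.0, -5.0, 8.7]
opening: 0.0251
```

```bash
python3 - <<'E'
from h import *
to([.516,.1530,.1],1.629)
E
```

```text
t 9.675 pos [0.517  0.1617 0.0997] F [-5.  -5.   8.7] Tq [-1.13  1.09  0.14] open 0.0251 q6 -1.47
shift cm [ 0.15 -0.86 -0.04] ty heading 1.6296 zaxis [ 0.0014  0.012  -0.9999]
 turn [0.0119 0.0021 0.0005]
 turn [-0.0033  0.0186 -3.141 ]
```

Request:
send_rows --series '[{"tx":0.1,"ty":0.3,"tz":0.15,"wx":0.004,"wy":0.002,"wz":0,"jaw":1}]'

```text
t: 9.8
tool_pos: [0.5168, 0.1633, 0.0997]
tool_rot: [-0.092, 3.138, 0.008]
contact_force: [-4.2, -4.1, 9.4]
opening: 0.0248
```

Request:
send_rows --series '[{"tx":0.1,"ty":0.3,"tz":0.15,"wx":0,"wy":0.002,"wz":0,"jaw":1}]'

```text
t: 9.93
tool_pos: [0.5167, 0.1654, 0.0997]
tool_rot: [-0.092, 3.138, 0.004]
contact_force: [-5.0, -3.0, 10.0]
opening: 0.025
```

Request:
send_rows --series '[{"tx":0.1,"ty":0.3,"tz":0.15,"wx":-0.008,"wy":0.002,"wz":0,"jaw":1}]'

```text
t: 10.05
tool_pos: [0.5165, 0.1682, 0.0997]
tool_rot: [-0.093, 3.139, 0.016]
contact_force: [-3.7, -1.1, 9.0]
opening: 0.0252
```

```bash
python3 - <<'E'
from h import *
to([.516,.1530,.1],1.629)
E
```

```text
t 10.05 pos [0.5165 0.1682 0.0997] F [-3.7 -1.1  9. ] Tq [-0.23  1.02  0.06] open 0.0252 q6 -1.46
shift cm [ 0.14 -1.51 -0.05] ty heading 1.6299 zaxis [ 0.0013  0.0102 -0.9999]
 turn [0.0101 0.0019 0.0009]
 turn [-3.0000e-03  1.5800e-02 -3.1407e+00]
```

Request:
send_rows --series '[{"tx":0.12,"ty":0.25,"tz":0.16,"wx":0.005,"wy":0.002,"wz":0,"jaw":1},{"tx":0.12,"ty":0.25,"tz":0.16,"wx":0.003,"wy":0.002,"wz":0,"jaw":1}]'

```text
t: 10.3
tool_pos: [0.5162, 0.1732, 0.0997]
tool_rot: [-0.092, 3.137, 0.003]
contact_force: [-3.5, -0.6, 9.8]
opening: 0.0252
```

Request:
send_rows --series '[{"tx":0.12,"ty":0.25,"tz":0.16,"wx":0.002,"wy":0.002,"wz":0,"jaw":1},{"tx":0.12,"ty":0.25,"tz":0.16,"wx":0,"wy":0.002,"wz":0,"jaw":1}]'

```text
t: 10.55
tool_pos: [0.5158, 0.1786, 0.0997]
tool_rot: [-0.093, 3.136, 0.001]
contact_force: [-3.5, -0.6, 8.7]
opening: 0.0252
```

```bash
python3 - <<'E'
from h import *
to([.516,.1530,.1],1.629)
E
```

```text
t 10.55 pos [0.5158 0.1786 0.0997] F [-3.5 -0.6  8.7] Tq [-0.15  1.05  0.02] open 0.0252 q6 -1.43
shift cm [ 0.13 -2.56 -0.03] ty heading 1.6298 zaxis [ 4.3e-03  7.0e-04 -1.0e+00]
 turn [0.0005 0.0043 0.0008]
 turn [-6.8000e-03  7.0000e-04 -3.1408e+00]
```

Request:
send_rows --series '[{"tx":0.12,"ty":0.25,"tz":0.16,"wx":0,"wy":0.004,"wz":0,"jaw":1},{"tx":0.12,"ty":0.3,"tz":0.16,"wx":-0.005,"wy":0.004,"wz":0,"jaw":1}]'

```text
t: 10.8
tool_pos: [0.5155, 0.1845, 0.0997]
tool_rot: [-0.093, 3.138, 0.009]
contact_force: [-3.9, -3.6, 9.6]
opening: 0.0253
```

Request:
send_rows --series '[{"tx":0.12,"ty":0.33,"tz":0.15,"wx":-0.01,"wy":0.004,"wz":0.001,"jaw":1},{"tx":0.12,"ty":0.33,"tz":0.15,"wx":-0.01,"wy":0.004,"wz":0.001,"jaw":1}]'

```text
t: 11.05
tool_pos: [0.5155, 0.1888, 0.0998]
tool_rot: [0.092, -3.14, -0.031]
contact_force: [-3.8, -4.0, 8.4]
opening: 0.0249
```

```bash
python3 - <<'E'
from h import *
to([.516,.1530,.1],1.629)
E
```

```text
t 11.05 pos [0.5155 0.1888 0.0998] F [-3.8 -4.   8.4] Tq [-0.81  0.82  0.09] open 0.0249 q6 -1.43
shift cm [ 0.16 -3.58 -0.09] ty heading 1.6296 zaxis [-0.0011  0.0195 -0.9998]
 turn [0.0196 0.     0.0006]
 turn [-0.      0.0307 -3.1408]
```

Request:
send_rows --series '[{"tx":0.12,"ty":0.33,"tz":0.16,"wx":0.005,"wy":0.001,"wz":0.001,"jaw":1},{"tx":0.12,"ty":0.3,"tz":0.16,"wx":0.003,"wy":0.002,"wz":0.001,"jaw":1}]'

```text
t: 11.3
tool_pos: [0.5151, 0.1942, 0.0997]
tool_rot: [-0.089, 3.139, 0.015]
contact_force: [-4.3, -1.6, 8.7]
opening: 0.025
```

Request:
send_rows --series '[{"tx":0.12,"ty":0.25,"tz":0.16,"wx":0.002,"wy":0.002,"wz":0,"jaw":1},{"tx":0.12,"ty":0.25,"tz":0.16,"wx":0.002,"wy":0.002,"wz":0,"jaw":1}]'

```text
t: 11.55
tool_pos: [0.5148, 0.1996, 0.0997]
tool_rot: [-0.09, 3.137, 0.009]
contact_force: [-3.8, -0.5, 10.0]
opening: 0.025
```

```bash
python3 - <<'E'
from h import *
to([.516,.1530,.1],1.629)
E
```

```text
t 11.55 pos [0.5148 0.1996 0.0997] F [-3.8 -0.5 10. ] Tq [-0.11  0.96  0.1 ] open 0.025 q6 -1.4
shift cm [ 0.14 -4.66 -0.06] ty heading 1.6279 zaxis [ 0.0029  0.006  -1.    ]
 turn [ 0.0059  0.0033 -0.0011]
 turn [ 0.0052 -0.0092  3.1404]
```

Tile 2 is now level. Continuing at the same pressure (about 14 N).

Request:
send_rows --series '[{"tx":0.12,"ty":0.25,"tz":0.16,"wx":0.002,"wy":0.003,"wz":-0.001,"jaw":1},{"tx":0.12,"ty":0.25,"tz":0.16,"wx":0.002,"wy":0.003,"wz":0,"jaw":1}]'

```text
t: 11.8
tool_pos: [0.5144, 0.2053, 0.0997]
tool_rot: [-0.091, 3.138, 0.005]
contact_force: [-3.2, -0.3, 9.0]
opening: 0.0247
```

Request:
send_rows --series '[{"tx":0.12,"ty":0.25,"tz":0.16,"wx":-0.002,"wy":0.003,"wz":0,"jaw":1},{"tx":0.12,"ty":0.3,"tz":0.16,"wx":-0.005,"wy":0.003,"wz":0,"jaw":1}]'

```text
t: 12.05
tool_pos: [0.5142, 0.2112, 0.0998]
tool_rot: [-0.092, 3.138, 0.016]
contact_force: [-3.5, -5.8, 10.4]
opening: 0.0247
```

Request:
send_rows --series '[{"tx":0.12,"ty":0.33,"tz":0.15,"wx":-0.007,"wy":0.003,"wz":0,"jaw":1},{"tx":0.12,"ty":0.33,"tz":0.15,"wx":-0.004,"wy":0.002,"wz":0,"jaw":1}]'

```text
t: 12.3
tool_pos: [0.5139, 0.216, 0.0997]
tool_rot: [-0.094, 3.138, 0.025]
contact_force: [-3.4, -3.4, 9.8]
opening: 0.0254
```

```bash
python3 - <<'E'
from h import *
to([.516,.1530,.1],1.629)
E
```

```text
t 12.3 pos [0.5139 0.216  0.0997] F [-3.4 -3.4  9.8] Tq [-0.75  0.89  0.02] open 0.0254 q6 -1.38
shift cm [ 0.17 -6.3  -0.13] ty heading 1.6306 zaxis [ 0.0019  0.0163 -0.9999]
 turn [0.0161 0.0029 0.0015]
 turn [-0.0045  0.0253 -3.14  ]
```

Request:
send_rows --series '[{"tx":0.12,"ty":0.32,"tz":0.16,"wx":0.004,"wy":0.002,"wz":0.001,"jaw":1},{"tx":0.12,"ty":0.28,"tz":0.16,"wx":0.004,"wy":0.002,"wz":0.001,"jaw":1}]'

```text
t: 12.55
tool_pos: [0.5136, 0.2218, 0.0997]
tool_rot: [-0.09, 3.136, 0.012]
contact_force: [-3.4, -0.8, 9.8]
opening: 0.0252
```

Request:
send_rows --series '[{"tx":0.12,"ty":0.25,"tz":0.16,"wx":0.003,"wy":0.002,"wz":0,"jaw":1},{"tx":0.12,"ty":0.25,"tz":0.16,"wx":0.002,"wy":0.002,"wz":0,"jaw":1}]'

```text
t: 12.8
tool_pos: [0.5131, 0.2276, 0.0997]
tool_rot: [-0.09, 3.135, 0.006]
contact_force: [-3.3, -0.7, 8.9]
opening: 0.0252
```

Request:
send_rows --series '[{"tx":0.12,"ty":0.25,"tz":0.16,"wx":0.001,"wy":0.002,"wz":0,"jaw":1},{"tx":0.12,"ty":0.25,"tz":0.16,"wx":0,"wy":0.002,"wz":0,"jaw":1}]'

```text
t: 13.05
tool_pos: [0.5127, 0.2336, 0.0997]
tool_rot: [-0.091, 3.134, 0.008]
contact_force: [-4.1, 0.2, 8.6]
opening: 0.0249
```

```bash
python3 - <<'E'
from h import *
to([.516,.1530,.1],1.629)
E
```

```text
t 13.05 pos [0.5127 0.2336 0.0997] F [-4.1  0.2  8.6] Tq [-0.14  1.    0.04] open 0.0249 q6 -1.34
shift cm [ 0.14 -8.06 -0.07] ty heading 1.6287 zaxis [ 0.0065  0.0051 -1.    ]
 turn [ 0.0047  0.0068 -0.0003]
 turn [ 0.0106 -0.0073  3.1413]
```

Request:
send_rows --series '[{"tx":0.12,"ty":0.28,"tz":0.17,"wx":-0.004,"wy":0.005,"wz":0,"jaw":1},{"tx":0.12,"ty":0.33,"tz":0.17,"wx":-0.006,"wy":0.004,"wz":0,"jaw":1}]'

```text
t: 13.3
tool_pos: [0.5127, 0.2378, 0.0997]
tool_rot: [-0.094, 3.137, 0.014]
contact_force: [-3.7, -7.2, 10.2]
opening: 0.0246
```

Request:
send_rows --series '[{"tx":0.12,"ty":0.33,"tz":0.17,"wx":-0.006,"wy":0.003,"wz":0,"jaw":1},{"tx":0.12,"ty":0.33,"tz":0.17,"wx":0,"wy":0.002,"wz":0,"jaw":1}]'

```text
t: 13.55
tool_pos: [0.5126, 0.2427, 0.0997]
tool_rot: [-0.094, 3.137, 0.017]
contact_force: [-4.4, -3.5, 10.0]
opening: 0.0252
```

```bash
python3 - <<'E'
from h import *
to([.516,.1530,.1],1.629)
E
```

```text
t 13.55 pos [0.5126 0.2427 0.0997] F [-4.4 -3.5 10. ] Tq [-0.77  1.06  0.07] open 0.0252 q6 -1.33
shift cm [ 0.2  -8.97 -0.12] ty heading 1.631 zaxis [ 0.0027  0.0106 -0.9999]
 turn [0.0105 0.0033 0.002 ]
 turn [-0.0052  0.0164 -3.1395]
```

Request:
send_rows --series '[{"tx":0.12,"ty":0.32,"tz":0.17,"wx":0.002,"wy":0.003,"wz":0.001,"jaw":1},{"tx":0.12,"ty":0.28,"tz":0.17,"wx":0.002,"wy":0.003,"wz":0.001,"jaw":1}]'

```text
t: 13.8
tool_pos: [0.5122, 0.249, 0.0997]
tool_rot: [-0.091, 3.138, 0.011]
contact_force: [-3.7, -0.6, 9.4]
opening: 0.025
```

Request:
send_rows --series '[{"tx":0.12,"ty":0.25,"tz":0.17,"wx":0.002,"wy":0.003,"wz":0,"jaw":1},{"tx":0.12,"ty":0.25,"tz":0.17,"wx":0.002,"wy":0.003,"wz":0,"jaw":1}]'

```text
t: 14.05
tool_pos: [0.5118, 0.2551, 0.0997]
tool_rot: [-0.092, 3.138, 0.008]
contact_force: [-3.5, -1.2, 8.5]
opening: 0.0251
```

Request:
send_rows --series '[{"tx":0.12,"ty":0.25,"tz":0.17,"wx":0.002,"wy":0.003,"wz":0,"jaw":1},{"tx":0.12,"ty":0.25,"tz":0.17,"wx":0.001,"wy":0.003,"wz":0,"jaw":1}]'

```text
t: 14.3
tool_pos: [0.5115, 0.2613, 0.0997]
tool_rot: [-0.092, 3.138, 0.007]
contact_force: [-4.2, -1.2, 9.0]
opening: 0.0248
```

```bash
python3 - <<'E'
from h import *
to([.516,.1530,.1],1.629)
crop("side",190,110,270,222,5,"s5",None,1.4)
E
```

```text
t 14.3 pos [0.5115 0.2613 0.0997] F [-4.2 -1.2  9. ] Tq [-0.1   0.94  0.05] open 0.0248 q6 -1.29
shift cm [  0.18 -10.84  -0.08] ty heading 1.6296 zaxis [ 0.0019  0.0047 -1.    ]
 turn [0.0045 0.0022 0.0006]
 turn [-0.0034  0.0071 -3.141 ]
```

View pics/s5.png

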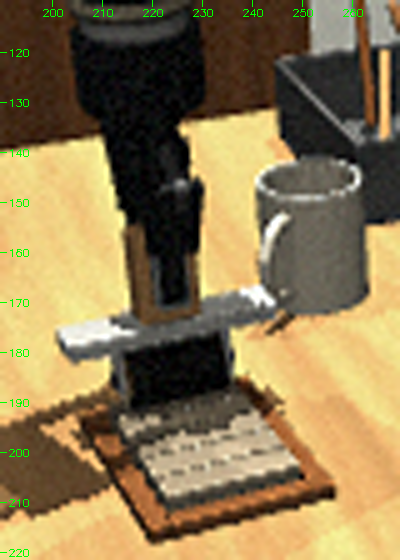

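The drum is at the far tile (about (227,185)) and all passed tiles look level; TCP z stayed at 0.0997 over every one. I'll make a return pass without lifting to confirm this.

Request:
send_rows --series '[{"tx":0.12,"ty":-0.2,"tz":0.18,"wx":0.003,"wy":0.003,"wz":0,"jaw":1},{"tx":0.12,"ty":-0.4,"tz":0.18,"wx":0.001,"wy":0.003,"wz":0,"jaw":1},{"tx":0.12,"ty":-0.45,"tz":0.18,"wx":0,"wy":0.003,"wz":0,"jaw":1}]'

```text
t: 14.72
tool_pos: [0.5119, 0.2538, 0.0997]
tool_rot: [-0.094, 3.138, 0.01]
contact_force: [-4.0, 0.1, 9.1]
opening: 0.0247
```

Request:
send_rows --series '[{"tx":0.12,"ty":-0.45,"tz":0.18,"wx":0,"wy":0.003,"wz":0,"jaw":1},{"tx":0.12,"ty":-0.45,"tz":0.18,"wx":0,"wy":0.003,"wz":0,"jaw":1},{"tx":0.12,"ty":-0.45,"tz":0.18,"wx":0,"wy":0.003,"wz":0,"jaw":1}]'

```text
t: 15.1
tool_pos: [0.5127, 0.2422, 0.0997]
tool_rot: [-0.094, 3.139, 0.019]
contact_force: [-4.5, 0.3, 10.2]
opening: 0.0249
```

```bash
python3 - <<'E'
from h import *
to([.516,.1530,.1],1.629)
E
```

```text
t 15.1 pos [0.5127 0.2422 0.0997] F [-4.5  0.3 10.2] Tq [0.05 1.07 0.02] open 0.0249 q6 -1.33
shift cm [ 0.2  -8.92 -0.14] ty heading 1.6308 zaxis [ 0.0011  0.0119 -0.9999]
 turn [0.0118 0.0018 0.0018]
 turn [-2.9000e-03  1.8600e-02 -3.1397e+00]
```

Request:
send_rows --series '[{"tx":0.12,"ty":-0.45,"tz":0.2,"wx":0.005,"wy":0.003,"wz":0.001,"jaw":1},{"tx":0.12,"ty":-0.45,"tz":0.2,"wx":0.005,"wy":0.003,"wz":0,"jaw":1},{"tx":0.12,"ty":-0.45,"tz":0.2,"wx":0.004,"wy":0.003,"wz":0,"jaw":1},{"tx":0.12,"ty":-0.45,"tz":0.2,"wx":0.004,"wy":0.003,"wz":0,"jaw":1}]'

```text
t: 15.6
tool_pos: [0.5137, 0.2267, 0.0997]
tool_rot: [-0.094, 3.139, 0.0]
contact_force: [-4.5, 0.8, 10.5]
opening: 0.0252
```

Request:
send_rows --series '[{"tx":0.12,"ty":-0.45,"tz":0.2,"wx":0.004,"wy":0.003,"wz":0,"jaw":1},{"tx":0.12,"ty":-0.45,"tz":0.2,"wx":0.004,"wy":0.003,"wz":0,"jaw":1},{"tx":0.12,"ty":-0.45,"tz":0.2,"wx":0.004,"wy":0.003,"wz":0,"jaw":1},{"tx":0.12,"ty":-0.45,"tz":0.2,"wx":0.004,"wy":0.003,"wz":0,"jaw":1}]'

```text
t: 16.1
tool_pos: [0.5147, 0.2109, 0.0997]
tool_rot: [-0.095, 3.139, -0.016]
contact_force: [-5.2, -0.1, 10.3]
opening: 0.0253
```

```bash
python3 - <<'E'
from h import *
to([.516,.1530,.1],1.629)
E
```

```text
t 16.1 pos [0.5147 0.2109 0.0997] F [-5.2 -0.1 10.3] Tq [0.03 1.08 0.02] open 0.0253 q6 -1.37
shift cm [ 0.22 -5.78  0.03] ty heading 1.631 zaxis [ 0.001  -0.0103 -0.9999]
 turn [-0.0103  0.0003  0.002 ]
 turn [-5.0000e-04 -1.6200e-02 -3.1396e+00]
```

Request:
send_rows --series '[{"tx":0.14,"ty":-0.45,"tz":0.2,"wx":-0.004,"wy":0.003,"wz":0.001,"jaw":1},{"tx":0.14,"ty":-0.45,"tz":0.2,"wx":-0.002,"wy":0.003,"wz":0.001,"jaw":1},{"tx":0.14,"ty":-0.45,"tz":0.2,"wx":0,"wy":0.003,"wz":0,"jaw":1},{"tx":0.14,"ty":-0.45,"tz":0.2,"wx":0,"wy":0.003,"wz":0,"jaw":1},{"tx":0.14,"ty":-0.45,"tz":0.2,"wx":0,"wy":0.003,"wz":0,"jaw":1}]'

```text
t: 16.73
tool_pos: [0.5159, 0.1905, 0.0997]
tool_rot: [-0.093, 3.138, 0.003]
contact_force: [-3.8, 0.8, 10.5]
opening: 0.0252
```

Request:
send_rows --series '[{"tx":0.14,"ty":-0.45,"tz":0.2,"wx":0,"wy":0.003,"wz":0,"jaw":1},{"tx":0.14,"ty":-0.45,"tz":0.2,"wx":0,"wy":0.003,"wz":0,"jaw":1},{"tx":0.14,"ty":-0.45,"tz":0.2,"wx":0,"wy":0.003,"wz":0,"jaw":1},{"tx":0.14,"ty":-0.45,"tz":0.2,"wx":0,"wy":0.003,"wz":0,"jaw":1},{"tx":0.14,"ty":-0.45,"tz":0.2,"wx":0,"wy":0.003,"wz":0,"jaw":1}]'

```text
t: 17.35
tool_pos: [0.517, 0.1696, 0.0996]
tool_rot: [-0.095, 3.138, 0.011]
contact_force: [-4.5, 0.1, 10.3]
opening: 0.0254
```

```bash
python3 - <<'E'
from h import *
to([.516,.1530,.1],1.629)
E
```

```text
t 17.35 pos [0.517  0.1696 0.0996] F [-4.5  0.1 10.3] Tq [-0.05  1.04  0.04] open 0.0254 q6 -1.46
shift cm [ 0.2  -1.65 -0.05] ty heading 1.6315 zaxis [ 0.0023  0.0071 -1.    ]
 turn [0.0069 0.0027 0.0025]
 turn [-0.0043  0.0109 -3.1391]
```

Request:
send_rows --series '[{"tx":0.14,"ty":-0.45,"tz":0.2,"wx":0.002,"wy":0.003,"wz":0.001,"jaw":1},{"tx":0.14,"ty":-0.45,"tz":0.2,"wx":0.002,"wy":0.003,"wz":0.001,"jaw":1},{"tx":0.14,"ty":-0.4,"tz":0.2,"wx":0,"wy":0.003,"wz":0,"jaw":1},{"tx":0.14,"ty":-0.2,"tz":0.18,"wx":0,"wy":0.003,"wz":0,"jaw":1}]'

```text
t: 17.85
tool_pos: [0.5178, 0.1555, 0.0997]
tool_rot: [-0.093, 3.137, 0.01]
contact_force: [-4.6, 0.6, 9.1]
opening: 0.0253
```

Request:
send_rows --series '[{"tx":0,"ty":0,"tz":-0.5,"wx":0,"wy":0,"wz":0,"jaw":1},{"tx":0,"ty":0,"tz":-2,"wx":0,"wy":0,"wz":0,"jaw":1},{"tx":0,"ty":0,"tz":-3,"wx":0,"wy":0,"wz":0,"jaw":1},{"tx":0,"ty":-2,"tz":-2,"wx":0,"wy":0,"wz":0,"jaw":1}]'

```text
t: 18.35
tool_pos: [0.517, 0.1349, 0.1726]
tool_rot: [0.095, -3.14, -0.008]
contact_force: [0.9, -0.7, -4.6]
opening: 0.025
```

```bash
python3 - <<'E'
from h import *
to([.5188,-.1973,.165],1.393)
im=crop("side",200,178,262,222,12,"s6",None,1.4)
it=crop("top",325,215,395,295,7,"t6",None,1.8)
crop("side",240,230,315,302,8,"s6r",im,1.4)
E
```

```text
t 18.35 pos [0.517  0.1349 0.1726] F [ 0.9 -0.7 -4.6] Tq [-0.05  0.02  0.05] open 0.025 q6 -1.52
shift cm [  1.84 -33.18   0.59] ty heading 1.6315 zaxis [-2.0e-04  5.3e-03 -1.0e+00]
 turn [ 0.0053 -0.0006  0.2385]
 turn [ 8.0000e-04  7.7000e-03 -2.9031e+00]
```

View pics/s6.png

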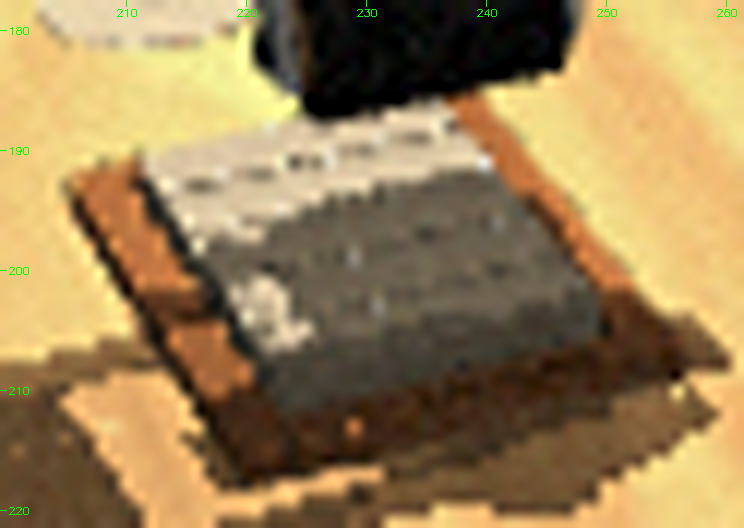

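View pics/t6.png

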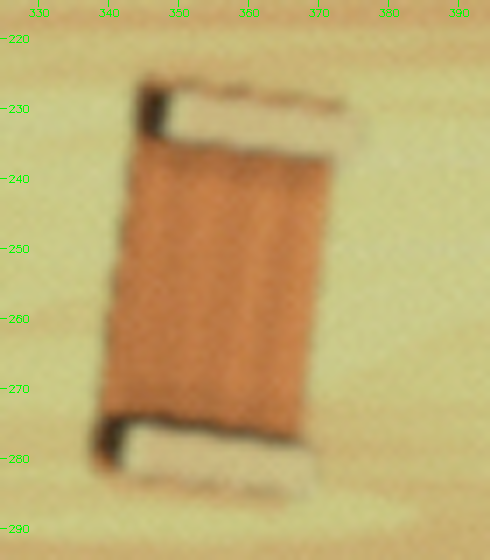

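View pics/s6r.png

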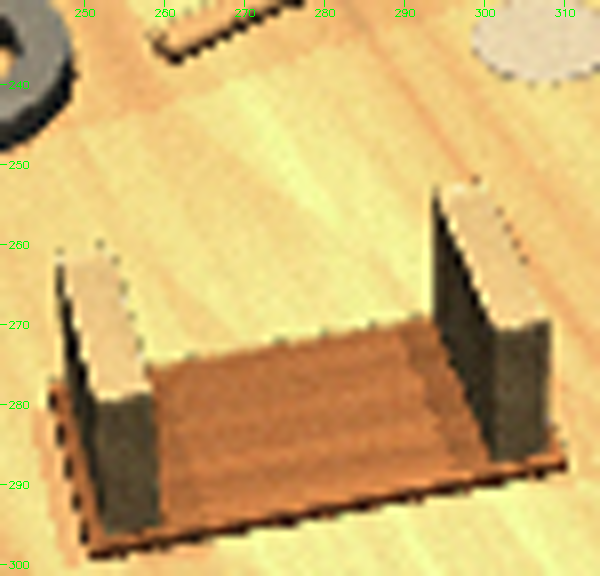

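The rest is empty and unmoved (far wall at about (262,112) in the top crop), and the visible tiles look level. Carrying the roller back.

Request:
send_rows --series '[{"tx":0.3,"ty":-4,"tz":-0.2,"wx":0.005,"wy":0,"wz":0.06,"jaw":1},{"tx":0.2,"ty":-5,"tz":-0.2,"wx":0,"wy":0,"wz":0.06,"jaw":1},{"tx":0,"ty":-5,"tz":-0.2,"wx":0,"wy":0,"wz":0.06,"jaw":1},{"tx":-0.3,"ty":-5,"tz":-0.2,"wx":0,"wy":0,"wz":0.05,"jaw":1},{"tx":-0.5,"ty":-5,"tz":-0.2,"wx":0,"wy":0,"wz":0,"jaw":1}]'

```text
t: 19.08
tool_pos: [0.5042, -0.1081, 0.1808]
tool_rot: [0.272, 3.126, 0.005]
contact_force: [0.6, 1.2, -3.8]
opening: 0.025
```

```bash
python3 - <<'E'
from h import *
to([.5188,-.1973,.165],1.393)
E
```

```text
t 19.075 pos [ 0.5042 -0.1081  0.1808] F [ 0.6  1.2 -3.8] Tq [ 0.04 -0.03 -0.  ] open 0.025 q6 -1.76
shift cm [-2.97 -8.54  1.56] ty heading 1.3971 zaxis [ 0.0045  0.0029 -1.    ]
 turn [0.0036 0.0039 0.0041]
 turn [-0.0061  0.0057 -3.1375]
```

Request:
send_rows --series '[{"tx":-1,"ty":-3.5,"tz":0,"wx":0.003,"wy":0.003,"wz":0.004,"jaw":1},{"tx":-1,"ty":-3,"tz":0.2,"wx":0,"wy":0,"wz":0,"jaw":1},{"tx":-0.7,"ty":-1.5,"tz":0.2,"wx":0,"wy":0,"wz":0,"jaw":1},{"tx":-0.2,"ty":-0.3,"tz":0.2,"wx":0,"wy":0,"wz":0,"jaw":1}]'

```text
t: 19.58
tool_pos: [0.5174, -0.1984, 0.1716]
tool_rot: [-0.287, -3.128, -0.005]
contact_force: [0.6, 0.6, -4.9]
opening: 0.0249
```

```bash
python3 - <<'E'
from h import *
to([.5188,-.1973,.16],1.393)
E
```

```text
t 19.575 pos [ 0.5174 -0.1984  0.1716] F [ 0.6  0.6 -4.9] Tq [-0.   -0.02 -0.03] open 0.0249 q6 -1.89
shift cm [-0.12  0.13  1.16] ty heading 1.3879 zaxis [-2.0e-04  3.3e-03 -1.0e+00]
 turn [ 0.0032 -0.0008 -0.0051]
 turn [-1.3000e-03 -5.1000e-03  3.1365e+00]
```

Request:
send_rows --series '[{"tx":-0.08,"ty":0.1,"tz":0.6,"wx":0.003,"wy":-0.001,"wz":-0.005,"jaw":1},{"tx":-0.04,"ty":0.04,"tz":0.5,"wx":0,"wy":0,"wz":0,"jaw":1},{"tx":0,"ty":0,"tz":0.05,"wx":0,"wy":0,"wz":0,"jaw":1}]'

```text
t: 19.95
tool_pos: [0.5186, -0.194, 0.158]
tool_rot: [-0.274, -3.128, -0.004]
contact_force: [-0.6, -0.2, -4.5]
opening: 0.0251
```

```bash
python3 - <<'E'
from h import *
to([.5188,-.1973,.135],1.393)
im=crop("side",235,190,320,302,6,"s7",None,1.4)
it=crop("top",325,215,395,295,6,"t7",None,1.8)
a=cv2.imread("pics/s7.png")[:600];b=cv2.imread("pics/t7.png")[:,:280]
b=cv2.copyMakeBorder(b,0,a.shape[0]-b.shape[0],0,0,0)
cv2.imwrite("pics/v7.png",np.hstack([a,b]))
E
```

```text
t 19.95 pos [ 0.5186 -0.194   0.158 ] F [-0.6 -0.2 -4.5] Tq [0.   0.04 0.01] open 0.0251 q6 -1.89
shift cm [-0.08 -0.32  2.3 ] ty heading 1.3961 zaxis [-0.0016  0.0025 -1.    ]
 turn [ 0.0021 -0.002   0.0031]
 turn [ 0.0032  0.0034 -3.1385]
```

View pics/v7.png

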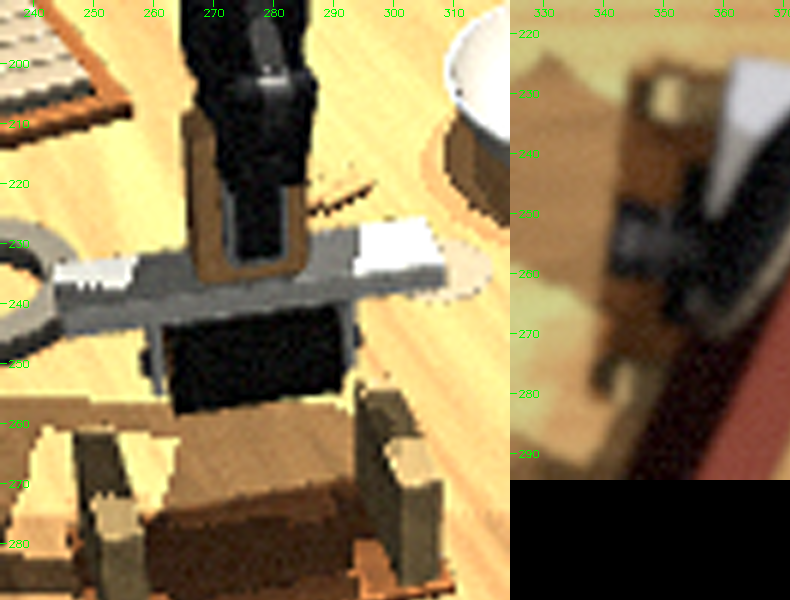

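The roller hangs straight over the gap (drum columns about 262–291, walls inside at about 257 and 294), with no slip visible. Lowering.

Request:
send_rows --series '[{"tx":-0.05,"ty":-0.2,"tz":0.8,"wx":0.002,"wy":-0.002,"wz":0.003,"jaw":1},{"tx":-0.03,"ty":-0.1,"tz":1,"wx":0,"wy":0,"wz":0,"jaw":1},{"tx":0,"ty":0,"tz":0.3,"wx":0,"wy":0,"wz":0,"jaw":1}]'

```text
t: 20.42
tool_pos: [0.5194, -0.1976, 0.1368]
tool_rot: [0.279, 3.127, -0.001]
contact_force: [-0.1, 0.2, -4.4]
opening: 0.0248
```

```bash
python3 - <<'E'
from h import *
to([.5188,-.1973,.105],1.393)
E
```

```text
t 20.425 pos [ 0.5194 -0.1976  0.1368] F [-0.1  0.2 -4.4] Tq [0.01 0.03 0.  ] open 0.0248 q6 -1.89
shift cm [0.07 0.02 3.18] ty heading 1.3929 zaxis [ 0.0019 -0.0011 -1.    ]
 turn [-0.0007  0.0021 -0.0001]
 turn [3.3000e-03 1.2000e-03 3.1415e+00]
```

Request:
send_rows --series '[{"tx":0.05,"ty":0.02,"tz":1,"wx":0,"wy":0.002,"wz":0,"jaw":1},{"tx":0.02,"ty":0,"tz":1.2,"wx":0,"wy":0,"wz":0,"jaw":1},{"tx":0,"ty":0,"tz":0.8,"wx":0,"wy":0,"wz":0,"jaw":1},{"tx":0,"ty":0,"tz":0.15,"wx":0,"wy":0,"wz":0,"jaw":1}]'

```text
t: 20.92
tool_pos: [0.5182, -0.1972, 0.1021]
tool_rot: [-0.279, -3.128, 0.0]
contact_force: [-0.5, 0.5, -4.2]
opening: 0.0253
```

```bash
python3 - <<'E'
from h import *
to([.5188,-.1973,.0884],1.393)
E
```

```text
t 20.925 pos [ 0.5182 -0.1972  0.1021] F [-0.5  0.5 -4.2] Tq [ 0.    0.   -0.05] open 0.0253 q6 -1.89
shift cm [-0.06 -0.    1.37] ty heading 1.3926 zaxis [-1.6e-03  1.0e-04 -1.0e+00]
 turn [-0.0002 -0.0016 -0.0004]
 turn [-2.5000e-03  2.0000e-04  3.1412e+00]
```

Request:
send_rows --series '[{"tx":-0.03,"ty":0,"tz":0.5,"wx":0,"wy":-0.001,"wz":0,"jaw":1},{"tx":-0.02,"ty":0,"tz":0.45,"wx":0,"wy":0,"wz":0,"jaw":1},{"tx":0,"ty":0,"tz":0.2,"wx":0,"wy":0,"wz":0,"jaw":1}]'

```text
t: 21.3
tool_pos: [0.5192, -0.1975, 0.0905]
tool_rot: [0.279, 3.128, -0.001]
contact_force: [0.6, 0.3, -4.4]
opening: 0.0249
```

Request:
send_rows --series '[{"tx":0,"ty":0,"tz":0.12,"wx":0,"wy":0,"wz":0,"jaw":1}]'

```text
t: 21.42
tool_pos: [0.5193, -0.1976, 0.0893]
tool_rot: [0.279, 3.128, -0.001]
contact_force: [-1.2, 0.5, -4.6]
opening: 0.0249
```

```bash
python3 - <<'E'
from h import *
to([.5188,-.1973,.0884],1.393)
E
```

```text
t 21.425 pos [ 0.5193 -0.1976  0.0893] F [-1.2  0.5 -4.6] Tq [-0.   -0.04  0.  ] open 0.0249 q6 -1.89
shift cm [0.06 0.02 0.09] ty heading 1.3926 zaxis [ 8.e-04 -8.e-04 -1.e+00]
 turn [-0.0007  0.001  -0.0004]
 turn [1.5000e-03 1.0000e-03 3.1412e+00]
```

Request:
send_rows --series '[{"tx":0.05,"ty":0.02,"tz":0.1,"wx":-0.001,"wy":0.001,"wz":0,"jaw":1}]'

```text
t: 21.55
tool_pos: [0.519, -0.1973, 0.0884]
tool_rot: [0.279, 3.129, 0.0]
contact_force: [0.3, -0.9, -4.3]
opening: 0.025
```

Request:
send_rows --series '[{"tx":0.02,"ty":0,"tz":0.06,"wx":0,"wy":0,"wz":0,"jaw":1}]'

```text
t: 21.68
tool_pos: [0.519, -0.1974, 0.0884]
tool_rot: [0.279, 3.128, 0.0]
contact_force: [-2.4, 0.1, -0.0]
opening: 0.0253
```

```bash
python3 - <<'E'
from h import *
to([.5188,-.1973,.0884],1.393)
E
```

```text
t 21.675 pos [ 0.519  -0.1974  0.0884] F [-2.4  0.1 -0. ] Tq [0.19 0.19 0.02] open 0.0253 q6 -1.89
shift cm [ 0.02  0.   -0.  ] ty heading 1.3926 zaxis [ 7.e-04  2.e-04 -1.e+00]
 turn [ 0.0003  0.0006 -0.0004]
 turn [ 1.0000e-03 -4.0000e-04  3.1412e+00]
```

Seated at exactly the pick height, with the roller's weight on the rest. Releasing.

Request:
send_rows --series '[{"tx":0,"ty":0,"tz":0,"wx":0,"wy":0,"wz":0,"jaw":0.6},{"tx":0,"ty":0,"tz":0,"wx":0,"wy":0,"wz":0,"jaw":0.4},{"tx":0,"ty":0,"tz":0,"wx":0,"wy":0,"wz":0,"jaw":0.1},{"tx":0,"ty":0,"tz":0,"wx":0,"wy":0,"wz":0,"jaw":0}]'

```text
t: 22.18
tool_pos: [0.5213, -0.1987, 0.0917]
tool_rot: [0.279, 3.123, -0.004]
contact_force: [0.2, 0.0, 0.3]
opening: 0.0841
```

Request:
send_rows --series '[{"tx":0,"ty":0,"tz":-0.5,"wx":0,"wy":0,"wz":0,"jaw":0},{"tx":0,"ty":0,"tz":-2,"wx":0,"wy":0,"wz":0,"jaw":0},{"tx":0,"ty":0,"tz":-4,"wx":0,"wy":0,"wz":0,"jaw":0},{"tx":0,"ty":0,"tz":-5,"wx":0,"wy":0,"wz":0,"jaw":0}]'

```text
t: 22.68
tool_pos: [0.5184, -0.1971, 0.2077]
tool_rot: [-0.279, -3.128, -0.001]
contact_force: [1.2, 0.2, 0.3]
opening: 0.0853
```

```bash
python3 - <<'E'
from h import *
to([.35,-.35,.25])
E
```

```text
t 22.675 pos [ 0.5184 -0.1971  0.2077] F [1.2 0.2 0.3] Tq [-0.07 -0.02  0.01] open 0.0853 q6 -1.89
shift cm [ 13.86 -18.03  -4.23] ty heading 1.3926 zaxis [-9.e-04  1.e-03 -1.e+00]
```

Moving the arm aside (toward the base, -y) to uncover the top view.

Request:
send_rows --series '[{"tx":1,"ty":-2,"tz":-3,"wx":0,"wy":0,"wz":0,"jaw":0},{"tx":3,"ty":-4,"tz":-1,"wx":0,"wy":0,"wz":0,"jaw":0},{"tx":3,"ty":-5,"tz":0,"wx":0,"wy":0,"wz":0,"jaw":0},{"tx":3,"ty":-5,"tz":0,"wx":0,"wy":0,"wz":0,"jaw":0},{"tx":2,"ty":-3,"tz":0,"wx":0,"wy":0,"wz":0,"jaw":0}]'

```text
t: 23.3
tool_pos: [0.3674, -0.3682, 0.2658]
tool_rot: [0.267, 3.111, -0.02]
contact_force: [0.3, 0.9, -0.3]
opening: 0.0854
```

```bash
python3 - <<'E'
from h import *
it=ctrl.get_image("top")[:,:,::-1]; im=ctrl.get_image("side")[:,:,::-1]
cv2.imwrite("pics/f_top.png",cv2.convertScaleAbs(it,alpha=1.8)); cv2.imwrite("pics/f_side.png",im)
crop("side",200,178,262,222,12,"f_sp",im,1.4)
crop("side",240,230,315,302,8,"f_sr",im,1.4)
crop("top",325,215,395,295,7,"f_tr",it,1.8)
to([.3,-.4,.2])
E
```

```text
t 23.4 pos [ 0.367  -0.3689  0.2658] F [ 1.  -0.5  0.1] Tq [ 0.03  0.03 -0.02] open 0.0854 q6 -2.33
shift cm [ 6.19 -4.15  6.51] ty heading 1.3962 zaxis [ 0.017  -0.015  -0.9997]
```

View pics/f_sp.png

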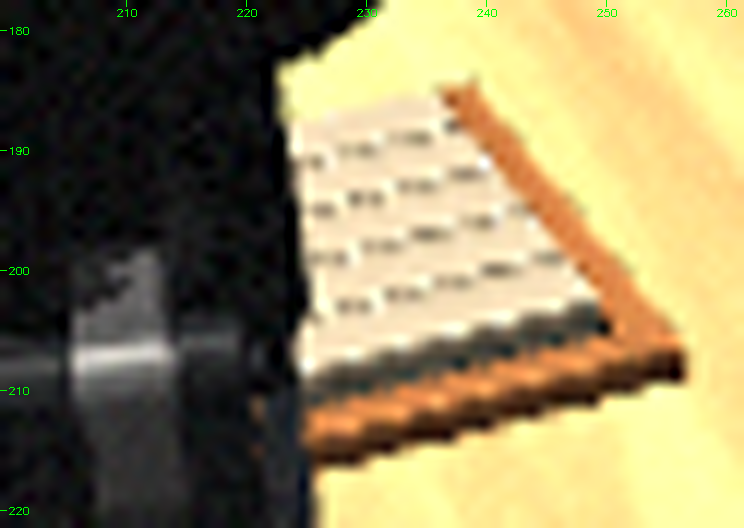

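View pics/f_sr.png

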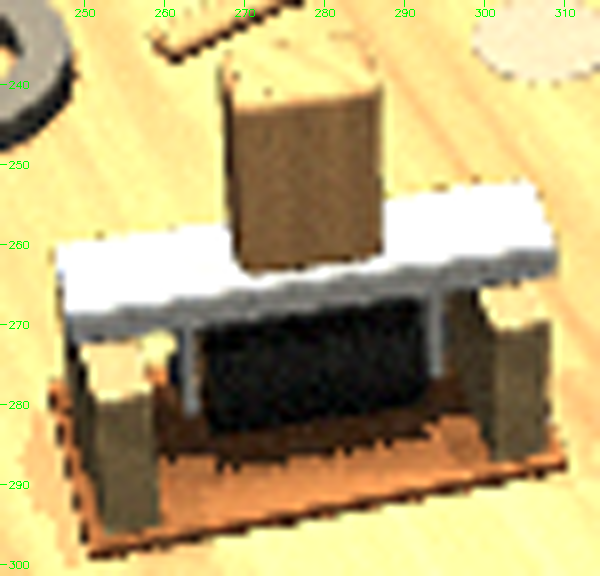

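View pics/f_tr.png

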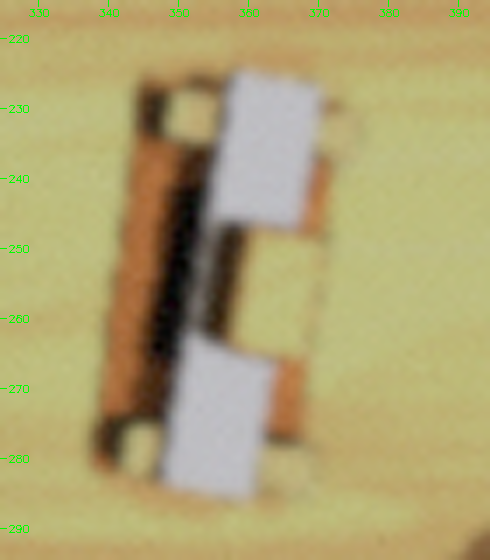

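View pics/f_top.png

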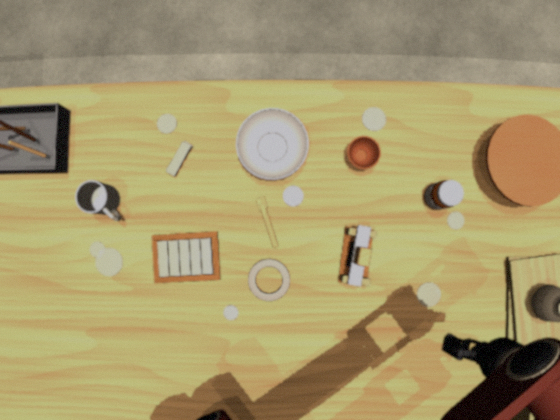

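The roller is back in the same place as at the start (bar corners match the first crops within a pixel). The four gaps between tiles are evenly spaced and the tops look level, and the bystanders haven't moved. Handing in.

```bash
python3 - <<'E'
from station import ctrl
print(ctrl.finish_job())
E
```

```text
the job is handed in; nothing more can be done
None
```

I took the roller by its handle, rolled it over all five tiles and back without lifting, hung it back on the rest and let go. The job was handed in at about 23.4 s.

**Pressing force:** mostly 13–15 N, after adding back the roller's weight of about 4.5 N. When the first tile hit home it rose to about 21 N in one reading, still under the 30 N chipping limit. While that tile was first sinking, the force was lower, about 7–10 N.

**Sideways force and tilt:** a side force of about 3–5 N along the drum was present throughout, peaking at about 8 N. The tool tipped up to about 1.1° in the rolling direction at the tile edges. It stayed within about 0.003 rad of my measured row direction, as far as I sampled it.

**Tiles home:** the tool height read 0.0996–0.0998 m over every tile in both directions. In the last side picture the tops look level with even gaps, though the arm hid the left part of the panel.

**Roller back on the rest:** it touched down at the same height and heading as when I picked it up. Its outline in both final pictures matches the first ones within about a pixel, and the other things look unmoved.

**Measurement disagreement:** camera heights came out about 3–6 mm low against the given sizes, so I set contact by force rather than by camera height.

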